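Fit the spacer beside the short ceramic tile and hold the tile flush for clamping

TASK

Slide the cover of the black spacer case fully across to its other half, take out the grey spacer and slide it down to the floor of the clamping pallet in the only bay where the gap at the thumbscrew end is wide enough, the one with the shorter tile. Then push the spacer squarely against that tile, firmly but not hard, until the tile sits flush against the end rail, and finish still holding the spacer there with the tile pressed against the rail, ready for the thumbscrew to be tightened. Touch the ceramic with the spacer only, never with the gripper, and leave the two full-size tiles and everything else on the bench alone.

Things in the scene. Friction and masses are not known exactly. Their poses are not given: they have to be found in the camera images.
- case: Black spacer case, fixed, 112 (x) x 146 (y) x 69 high mm; origin: centre of the underside. Two compartments side by side along its y, each about 100 (x) x 67 (y) inside, open 53 mm deep over a 5 mm floor; walls 4 mm. The -y one holds the spacer and starts covered, the +y one holds spare thumbscrews and starts open. The side walls at x = +-54 stand 5 mm above the cover and guide it.
- cover (a joint): Flat grey cover of the case, 102 x 72 x 4 mm, top face 64 mm above the bench, sliding along the case's +y: 0 = spacer compartment shut, 0.072 m = stop, that compartment fully open and the other one covered. It starts between 0 and 0.012, takes about 2 N to move and stays where it is left.
- cover_rib (a point): Top centre of the finger rib on the cover, which moves with it: the rib is 60 mm long (along the case's x), 10 mm thick (along the case's y) and 17 mm high above the cover, its top 81 mm above the bench, in the middle of the cover. Push it from its -y side or pinch it from above.
- spacer: Grey plastic upright plate, 12 thick (x) x 40 wide (y) x 50 high (z) mm, lowest 3 mm stepped in to 9 x 38, about 40 g. Origin: centre of the underside. Starts standing in the case, underside 5 mm above the bench, 30 to 42 mm to -y of the case's centre, axes as the case's, foot loose in a slot between ribs 15 mm above the bench; above these 40 mm is free on both faces. Half a turn is the same.
- pallet: Aluminium base plate of the clamping pallet, fixed, 160 (x) x 236 (y) x 12 mm high. Origin: centre of the underside. It carries three equal bays side by side along its y, 74 mm apart; which bay holds the shorter tile varies.
- bay: The bay with the shorter tile. Origin: centre of its floor, 12 mm above the bench; axes as the pallet's. At x = -50 mm the inner face of the fixed black clamp bar (12 high, 12 thick, its thumbscrew knob 14 high, reaching to x = -78, does not move); at x = +50 mm the inner face of the end rail. Low dividers, 8 mm high, inner faces at y = -32 and +32.
- end_rail: Aluminium end rail of that same bay, 12 (x) x 74 (y) x 14 mm high, its inner face at x = +50 mm of the bay. Its origin is the bay's origin, not on the rail itself.
- short_tile: The shorter white ceramic tile, 80 (x) x 60 (y) x 12 mm, about 0.22 kg, loose on the bay's floor. Origin: centre of the underside. It starts 2 to 4.5 mm short of the end rail, slightly askew, so the gap between its -x end and the clamp bar is about 15.5 to 18 mm. Flush against the end rail its origin is at x = +10 mm of the bay.
- full_tile_1: A full-size white ceramic tile, 92 (x) x 60 (y) x 12 mm, in another bay; its gap at the clamp bar is only 5 to 7 mm. Origin: centre of the underside.
- full_tile_2: The other full-size white ceramic tile, the same size, in the third bay. Origin: centre of the underside.
- vacuum_wand: Bystander: black vacuum wand, 180 mm long, lying between robot and pallet. Origin: near its middle, underside.
- tweezers: Bystander: steel tweezers, 120 mm long, lying between robot and pallet. Origin: near the middle, underside.
- hex_key: Bystander: dark L-shaped hex key, 75 mm, 6 mm high, lying between pallet and case. Origin: middle of the long leg, underside.
- wash_bottle: Bystander: white bottle, 60 mm diameter, 140 mm tall, beyond the pallet. Origin: centre of the underside.
- wafer_shipper: Bystander: flat round white wafer shipper, 116 mm diameter, 14 mm high, beyond the pallet. Origin: centre of the underside.
- caliper: Bystander: caliper lying flat, 160 mm, beyond the pallet and the case. Origin: near the middle, underside.
- sample_jar: Bystander: small clear jar with black cap, 48 mm diameter, 50 mm tall, beyond the case. Origin: centre of the underside.
Not all that is in view belongs to the job. What is shaped like the short_tile but brown, green or orange is not meant.

How it is judged:
By the outcome, as a careful person would: the job done as asked, in the order asked, and still so for the second after the job is handed in, while the arm keeps its last pose, push and grip.
It also fails if it takes over 51 s, if anything falls off the work surface, if the arm or the gripper's body presses on something with over 40 N, if the wrist force passes 120 N, or if a joint passes its speed limit or range.

ROBOT

A 6-joint arm with a two-finger parallel gripper is mounted at the origin on the work surface. World frame = base frame: x ahead of the robot, y to its left, z up, the work surface at z = 0. Lengths are in mm, angles in rad, forces in N, time in s.
With the tool pointing down it reaches from about 325 to 775 mm from the base axis. Payload 9.3 kg.
Tool frame: the origin (TCP) lies at the very end of the fingers, on their centre line; the grasp point (between the pads) lies 19 mm behind it (grip_point_offset is the distance from the TCP to the grasp point, in mm); y points along the fingers, z is the direction in which the jaws open and shut, and the axes are right-handed (so a half turn about y gives the same grasp; the last joint's range is limited). The gripper opens to 85 mm and grips with 20 to 120 N. Pads are 22 mm wide; open, the fingers measure 114 mm over their backs; the gripper's body (76 mm by 85 mm) begins 54 mm behind the grasp point. The pads swing forward as they close: fully open they stand 13 mm farther back than shut.
Start: joints at [-0.153, 0.259, 0.021, 1.334, 0, 1.418], TCP at [549.997, -0.004, 205.679] pointing down, gripper open.
Joint ranges: [-3.04, 3.04], [-0.91, 1.82], [-1.04, 1.36], [-1.92, 1.95], [-1.52, 1.45], [-3.14, 3.14]. Speed limits (rad/s): [2.22, 2.22, 2.79, 3.14, 3.14, 3.14].

INTERFACE

Orientations are given as a unit quaternion [x, y, z, w].
In Python, from station import * gives the robot as it stands.
- The arm moves only by the tool play_rows, never from a script. Its argument "moves" is a list of rows, each a list of 7 numbers: the shift along the world's x, y, z each as a share of 0.5 m, from -1 to 1, then the turn, a rotation vector about the world's x, y, z each as a share of 30 degrees, from -1 to 1, then the closure, from -1 (fully open) to 1 (shut). A call has 1 to 10 rows; each row is the pose to reach, as a shift and turn from the pose commanded when the call began; what a row does not reach only later rows make up. A row lasts 1/12 s, in which the tool goes at most 41.7 mm and 7.16 degrees, less where a joint would pass 70% of its speed; a pose out of reach is approached as far as the arm can. A call with a number of a shift or a turn outside -1 to 1 is refused whole. A call with a gripper value outside its range is refused whole. The fingers move at their own pace and stop on an object; "grip_force" is the grip in N (left out, the last holds). Time passes only in rows, so rows that repeat a pose let the fingers close. It gives the time, the measured TCP pose, the force and the opening at its end, in the units of the state.
- get_obs(): the state, without advancing time (a new reading comes with each control period).
- capture(name): name is "scene" or "side" or "wrist"; returns a dict with "frame" (480x640x3 uint8, blue, green, red), "camera_matrix" (3x3 intrinsics, pixels), "world_to_cam" (4x4, takes a point from world to camera coordinates); the wrist camera has in their place "hand_eye" (4x4, takes a point from camera to tool coordinates, whose origin is the TCP and whose axes are the tool frame's). Camera axes: x right, y down, z forward; pixel columns grow to the right and rows downward; lengths in mm; the calibration is good to about 2 mm. The wrist camera is an equidistant fisheye: a pixel r from the principal point sees the ray r / f radians off the axis. A picture is of the moment at which its call begins: read the wrist's pose just before it. There is no depth.
- finish_job(): hands the job in, once; it reports no verdict.
The state is a dict: "clock": time; "joint_positions": joint angles; "qvel": joint speeds; "joint_torque": joint torques, N m; "ee_pos": TCP position; "ee_rot": TCP orientation; "wrist_force": force on the tool from outside, world axes, zero at the start; "wrist_torque": the same for the moment, N m; "finger_gap": finger opening in mm.
Only numpy, scipy, OpenCV 4.12 (cv2) and the standard library are available. Lean on these libraries where they do the work, as an engineer would, in place of code of your own. Each camera call takes 0.05 s, during which the arm holds its last target.

## Working session

There is one attempt and no reset: what is moved stays moved. The work goes in short steps, Python scripts to look and compute and a tool call to move; the robot and the scene stay as the last step left them, time stands still between calls to the robot, and variables do not carry over. Pictures are saved under pics/ and viewed, and the job is handed in when it is done.

Besides the shell and the picture viewer there is one more tool, called after "Request:" as name(argument=value, ...) on one line, values as JSON. play_rows: Moves the arm, as the interface text tells. Its arguments: {"type":"object","properties":{"moves":{"type":"array","items":{"type":"array","items":{"type":"number","minimum":-1,"maximum":1}}},"grip_force":{"type":"number"}},"required":["moves"]}

```bash
ls; mkdir -p pics; python3 - <<'E'
from station import *
import cv2
o=get_obs(); print(o)
for n in ["scene","side","wrist"]:
    c=capture(n); cv2.imwrite(f"pics/{n}0.png",c["frame"])
    import numpy as np
    np.savez(f"pics/{n}0.npz",**{k:v for k,v in c.items()})
    print(n,{k:(np.array(v).round(3).tolist()) for k,v in c.items() if k!="frame"})
E
```

```text
pics
{'clock': 0.0, 'joint_positions': array([-1.52584415e-01,  2.59209226e-01,  2.07551188e-02,  1.33367140e+00,
       -6.82033047e-06,  1.41821355e+00]), 'qvel': array([ 0.00102068, -0.00043601,  0.00112177, -0.00024241,  0.00122065,
       -0.00103385]), 'joint_torque': array([-2.65873996e-04, -5.55637658e+01,  3.44536042e+01,  1.31759423e-02,
       -2.94380488e-04,  4.47349430e-05]), 'ee_pos': array([5.49695578e+02, 4.84845483e-02, 2.05054308e+02]), 'ee_rot': array([-0.50027935,  0.50037781, -0.49962278,  0.49971961]), 'wrist_force': array([-0.1628267 , -0.5661402 , -0.49391249]), 'wrist_torque': array([ 0.00609788, -0.00902474, -0.00970789]), 'finger_gap': 85.35883592498796}
scene {'camera_matrix': [[519.976, 0.0, 327.554], [0.0, 519.976, 239.694], [0.0, 0.0, 1.0]], 'world_to_cam': [[-0.87, 0.493, -0.001, 480.184], [0.41, 0.722, -0.557, -191.169], [-0.274, -0.485, -0.83, 1625.816], [0.0, 0.0, 0.0, 1.0]]}
side {'camera_matrix': [[502.405, 0.0, 316.353], [0.0, 502.405, 237.758], [0.0, 0.0, 1.0]], 'world_to_cam': [[0.76, -0.65, 0.01, -427.201], [-0.468, -0.557, -0.687, 327.256], [0.452, 0.517, -0.727, 878.001], [0.0, 0.0, 0.0, 1.0]]}
wrist {'camera_matrix': [[371.648, 0.0, 320.483], [0.0, 371.648, 233.346], [0.0, 0.0, 1.0]], 'hand_eye': [[0.001, 0.953, 0.302, -75.602], [0.001, -0.302, 0.953, -169.783], [1.0, -0.001, -0.001, 0.365], [0.0, 0.0, 0.0, 1.0]]}
```

View pics/scene0.png

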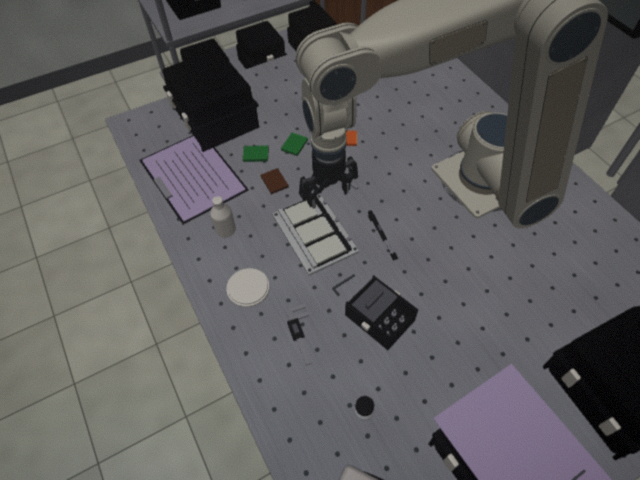

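View pics/side0.png

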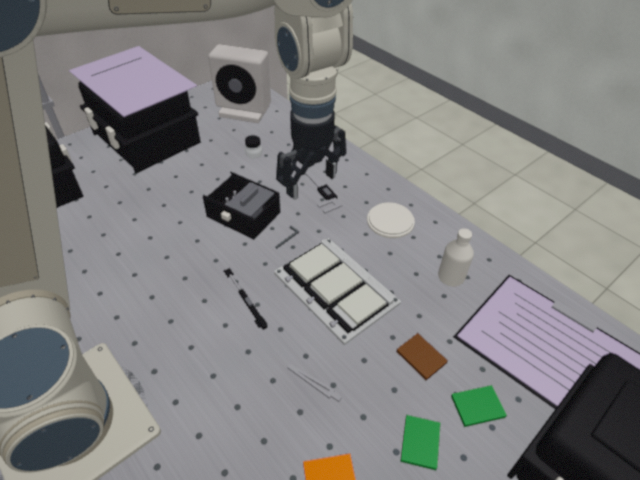

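View pics/wrist0.png

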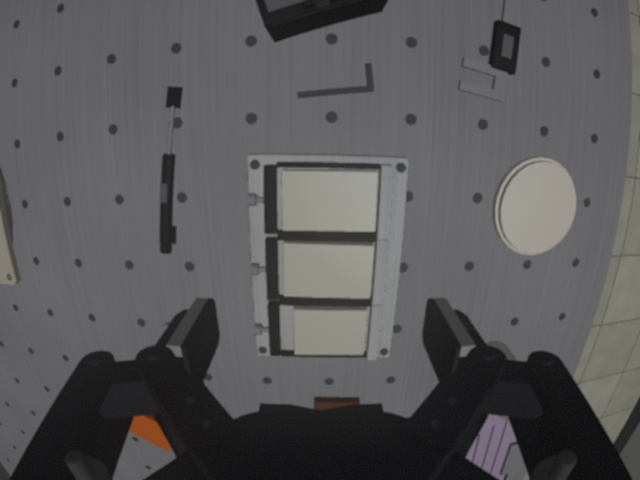

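```bash
cat > h.py <<'E'
import numpy as np, cv2
from scipy.spatial.transform import Rotation as R
from station import *
def shot(n,tag):
    o=get_obs(); c=capture(n); cv2.imwrite(f"pics/{n}{tag}.png",c["frame"])
    d={k:np.array(v) for k,v in c.items()}; d['p']=o['ee_pos'];d['q']=o['ee_rot'];np.savez(f"pics/{n}{tag}.npz",**d); return d
def load(n,tag): return dict(np.load(f"pics/{n}{tag}.npz"))
def ray(d,u,v):
    K=d['camera_matrix']; x=(u-K[0,2])/K[0,0]; y=(v-K[1,2])/K[1,1]
    if 'hand_eye' in d:
        r=np.hypot(x,y); s=np.sin(r)/r if r>1e-9 else 1
        c=np.array([x*s,y*s,np.cos(r)])
        T=d['hand_eye']; Q=R.from_quat(d['q']).as_matrix()
        return Q@T[:3,3]+d['p'], Q@T[:3,:3]@c
    W=d['world_to_cam']; return -W[:3,:3].T@W[:3,3], W[:3,:3].T@np.array([x,y,1])
def bp(d,u,v,z):
    o,r=ray(d,u,v); return o+r*(z-o[2])/r[2]
def proj(d,P):
    P=np.atleast_2d(P).astype(float); K=d['camera_matrix']
    if 'hand_eye' in d:
        Q=R.from_quat(d['q']).as_matrix(); t=(P-d['p'])@Q; T=d['hand_eye']; c=(t-T[:3,3])@T[:3,:3]
        rr=np.hypot(c[:,0],c[:,1]); th=np.arctan2(rr,c[:,2]); k=np.where(rr>1e-9,th/np.maximum(rr,1e-9),0)
        xy=c[:,:2]*k[:,None]
    else:
        W=d['world_to_cam']; c=P@W[:3,:3].T+W[:3,3]; xy=c[:,:2]/c[:,2:]
    return xy*K[0,0]+K[:2,2]
def crop(n,tag,x0,y0,x1,y1,s,out):
    im=cv2.imread(f"pics/{n}{tag}.png")[y0:y1,x0:x1]; cv2.imwrite(f"pics/{out}.png",cv2.resize(im,None,fx=s,fy=s,interpolation=cv2.INTER_CUBIC))
E
python3 - <<'E'
from h import *
for n in ["scene","side","wrist"]:
    d=load(n,"0"); d['p']=np.array([549.7,0.05,205.05]); d['q']=np.array([-0.50028,0.50038,-0.49962,0.49972]); np.savez(f"pics/{n}0.npz",**d)
print(R.from_quat(d['q']).as_matrix().round(3))
crop("wrist","0",240,140,420,370,3,"w0a")
crop("scene","0",335,260,435,360,6,"s0a")
crop("side","0",195,165,295,245,7,"d0a")
E
```

```text
[[-0.    -0.001  1.   ]
 [-1.     0.     0.   ]
 [-0.    -1.    -0.001]]
```

View pics/w0a.png

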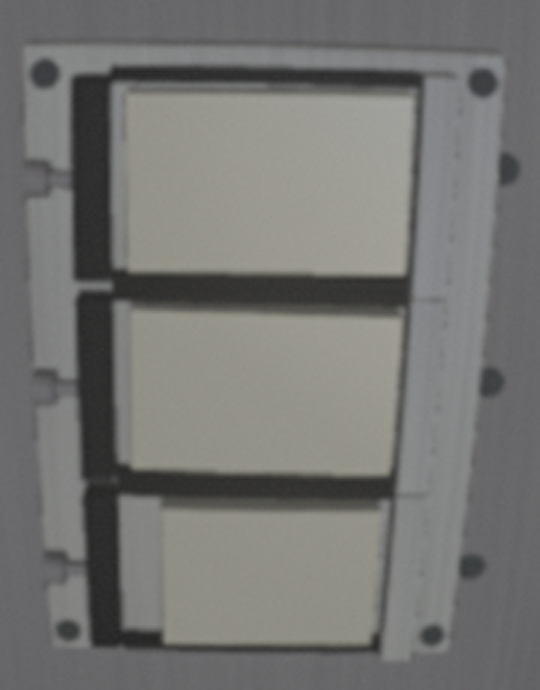

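View pics/s0a.png

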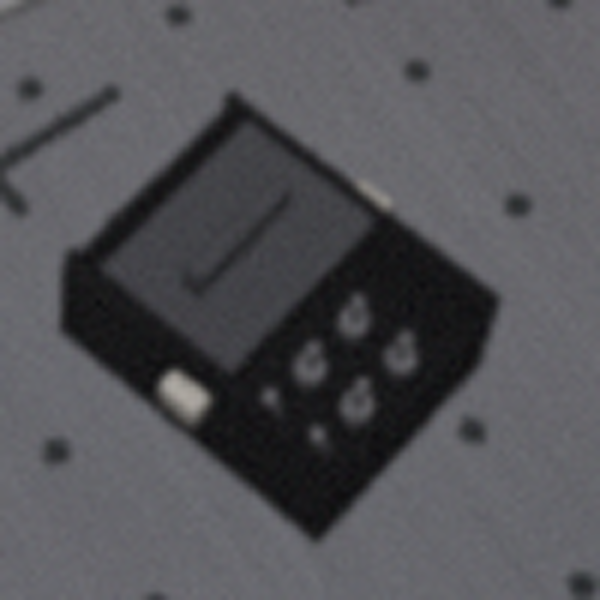

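View pics/d0a.png

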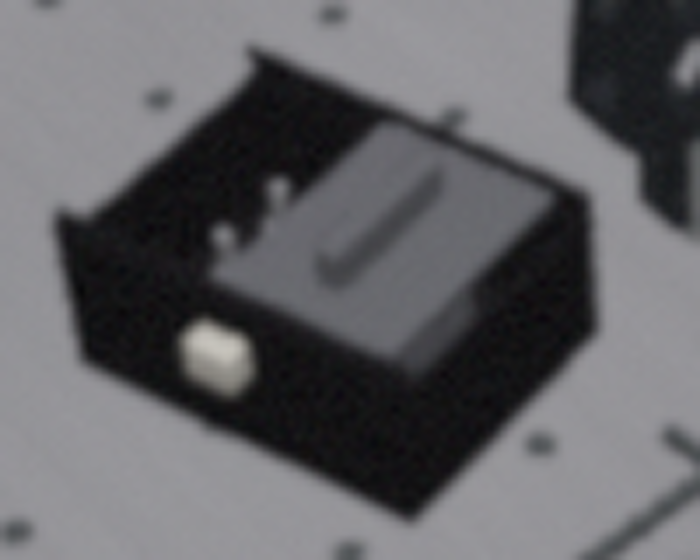

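```bash
python3 - <<'E'
from h import *
d=load("scene","0")
for (u,v) in [(233,92),(497,298),(318,540),(65,255)]: print(bp(d,335+u/6,260+v/6,69).round(1))
print("rib",bp(d,335+190/6,260+285/6,81).round(1),bp(d,335+290/6,260+193/6,81).round(1))
e=load("side","0")
for (u,v) in [(252,50),(588,198),(62,215)]: print('side',bp(e,195+u/7,165+v/7,69).round(1))
print("rib",bp(e,195+325/7,165+270/7,81).round(1),bp(e,195+437/7,165+172/7,81).round(1))
# pallet
from scipy.optimize import least_squares
w=load("wrist","0")
px=np.array([(22,45),(503,55),(55,650)])/3+[240,140]
for p in px: print('pal',bp(w,*p,12).round(1))
for p in [(125,92),(415,95),(410,275),(130,272),(133,307),(403,311),(392,472),(133,474),(165,503),(380,507),(370,643),(165,646)]:
    print('tile',bp(w,p[0]/3+240,p[1]/3+140,24).round(1))
E
```

```text
[504.2 159.9  69. ]
[461.6 297.5  69. ]
[584.7 349.7  69. ]
[607.7 191.7  69. ]
rib [573.3 234.1  81. ] [514.  218.5  81. ]
side [560.3 325.1  69. ]
side [603.6 186.1  69. ]
side [462.1 293.2  69. ]
rib [508.  202.2  81. ] [564.7 218.1  81. ]
pal [477.4  41.7  12. ]
pal [636.   38.7  12. ]
pal [ 474.2 -195.6   12. ]
tile [512.6  27.1  24. ]
tile [604.8  26.3  24. ]
tile [605.4 -33.8  24. ]
tile [512.6 -32.8  24. ]
tile [513.2 -45.   24. ]
tile [603.6 -46.5  24. ]
tile [ 602.8 -107.1   24. ]
tile [ 511.  -107.7   24. ]
tile [ 522.  -119.3   24. ]
tile [ 599.3 -121.3   24. ]
tile [ 598.8 -182.2   24. ]
tile [ 519.9 -183.2   24. ]
```

Request:
play_rows(moves=[[-0.04, 0.54, 0.11, 0, 0, 0.533, 1], [-0.04, 0.54, 0.11, 0, 0, 0.533, 1], [-0.04, 0.54, 0.11, 0, 0, 0.533, 1], [-0.04, 0.54, 0.11, 0, 0, 0.533, 1], [-0.04, 0.54, 0.11, 0, 0, 0.533, 1], [-0.04, 0.54, 0.11, 0, 0, 0.533, 1], [-0.04, 0.54, 0.11, 0, 0, 0.533, 1], [-0.04, 0.54, 0.11, 0, 0, 0.533, 1], [-0.04, 0.54, 0.11, 0, 0, 0.533, 1], [-0.04, 0.54, 0.11, 0, 0, 0.533, 1]])

```text
clock: 0.98
ee_pos: [529.8, 269.8, 260.2]
ee_rot: [0.565, -0.426, 0.425, -0.564]
wrist_force: [0.8, -1.4, -0.8]
finger_gap: 0.2
```

```bash
python3 - <<'E'
from h import *
d=shot("wrist","1"); print(get_obs()['clock'],d['p'],R.from_quat(d['q']).as_matrix().round(3), get_obs()['finger_gap'])
E
```

```text
1.0333 [529.84070578 269.75130679 260.1745368 ] [[ 0.276 -0.001  0.961]
 [-0.961 -0.001  0.276]
 [ 0.    -1.    -0.001]] 0.1786843217669645
```

View pics/wrist1.png

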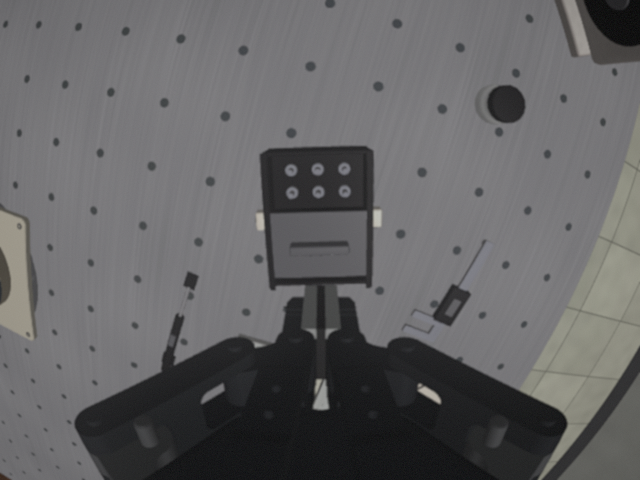

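```bash
python3 - <<'E'
from h import *
crop("wrist","1",250,135,390,300,4,"w1a")
E
```

```text
(no output)
```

View pics/w1a.png

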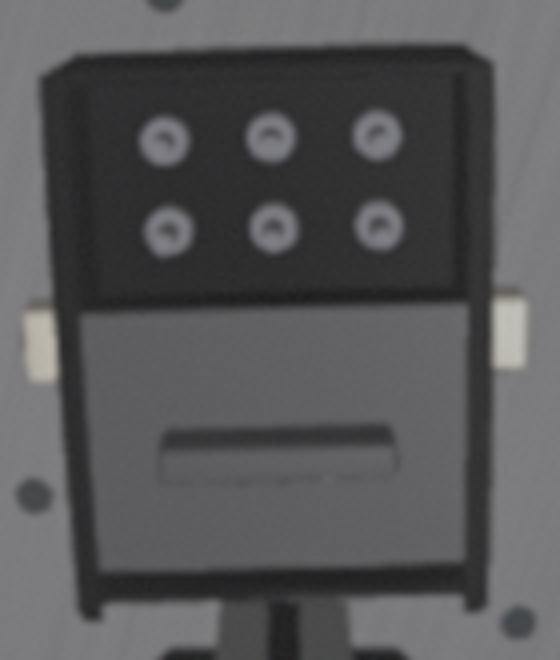

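```bash
python3 - <<'E'
from h import *
from scipy.optimize import least_squares
w=load("wrist","1"); f=lambda p:(p[0]/4+250,p[1]/4+135)
px=np.array([f(p) for p in [(42,72),(493,62),(80,612),(488,606)]])
M=np.array([[-56,73,69],[56,73,69],[-56,-73,69],[56,-73,69]])
def res(t,px=px,M=M):
    Q=R.from_euler('z',t[2]).as_matrix(); return (proj(w,M@Q.T+[t[0],t[1],0])-px).ravel()
s=least_squares(res,[533,243,0.28],x_scale=[1,1,.01]); print(s.x.round(2),np.degrees(s.x[2]),res(s.x).round(1))
for p in px: print(bp(w,*p,69).round(1))
a=s.x[2]; c=s.x[:2]
def loc(P): P=P[:2]-c; return (P@np.array([np.cos(a),np.sin(a)]), P@np.array([-np.sin(a),np.cos(a)]))
for n,p,z in [("rib top +y L",(165,446),81),("rib +yR",(393,444),81),("rib -yL",(163,486),81),("rib -y R",(397,474),81),("cover +yL",(82,308),64),("cover +yR",(467,303),64),("cov -y L",(98,572),64),("cov -yR",(467,565),64)]:
    P=bp(w,*f(p),z); print(n,P.round(1),np.round(loc(P),1))
E
```

```text
[5.3540e+02 2.4225e+02 3.0000e-01] 17.404663256320937 [-0.9 -0.2  1.3 -0.7 -0.8  1.   0.4  0.3]
[461.  295.2  69. ]
[566.  327.6  69. ]
[504.4 157.3  69. ]
[610.1 189.5  69. ]
rib top +y L [514.6 214.6  81. ] [-28.1 -20.2]
rib +yR [569.2 230.8  81. ] [ 28.8 -21.1]
rib -yL [516.8 204.   81. ] [-29.2 -30.9]
rib -y R [572.5 223.4  81. ] [ 29.8 -29.1]
cover +yL [485.  238.6  64. ] [-49.2  11.6]
cover +yR [579.1 266.9  64. ] [49.  10.5]
cov -y L [506.4 168.   64. ] [-49.9 -62.1]
cov -yR [601.9 197.6  64. ] [ 50.1 -62.5]
```

Request:
play_rows(moves=[[0.044, -0.16, -0.24, 0, 0, 0.047, 1], [0.044, -0.16, -0.24, 0, 0, 0.047, 1], [0.044, -0.16, -0.24, 0, 0, 0.047, 1], [0.044, -0.16, -0.24, 0, 0, 0.047, 1], [0.044, -0.16, -0.31, 0, 0, 0.047, 1], [0.044, -0.16, -0.35, 0, 0, 0.047, 1], [0.044, -0.16, -0.378, 0, 0, 0.047, 1], [0.044, -0.16, -0.378, 0, 0, 0.047, 1]])

```text
clock: 1.7
ee_pos: [550.2, 187.9, 68.5]
ee_rot: [0.571, -0.421, 0.418, -0.568]
wrist_force: [0.6, -0.4, -0.2]
finger_gap: -0.0
```

```bash
python3 - <<'E'
from h import *
d=shot("side","2"); crop("side","2",180,120,320,245,5,"d2a")
print(get_obs()['clock'],d['p'],R.from_quat(d['q']).as_matrix().round(3), get_obs()['wrist_force'])
E
```

```text
1.75 [550.21593292 187.90501595  68.53880872] [[ 0.297 -0.005  0.955]
 [-0.955 -0.001  0.297]
 [-0.001 -1.    -0.005]] [0.1495251  0.22112725 0.18602586]
```

View pics/d2a.png

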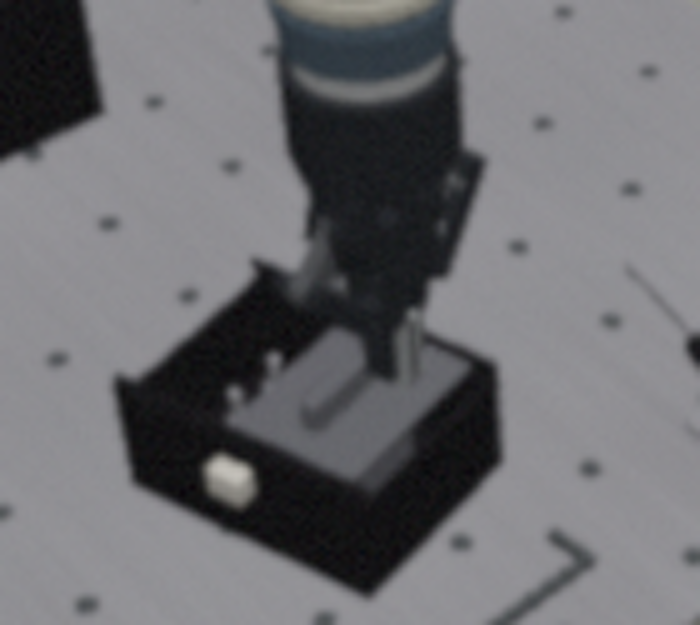

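Request:
play_rows(moves=[[-0.005, 0.018, 0.003, 0, 0, 0, 1], [-0.01, 0.036, 0.003, 0, 0, 0, 1], [-0.015, 0.054, 0.003, 0, 0, 0, 1], [-0.02, 0.072, 0.003, 0, 0, 0, 1], [-0.025, 0.09, 0.003, 0, 0, 0, 1], [-0.03, 0.108, 0.003, 0, 0, 0, 1], [-0.035, 0.127, 0.003, 0, 0, 0, 1], [-0.035, 0.127, 0.003, 0, 0, 0, 1]])

```text
clock: 2.42
ee_pos: [533.8, 255.5, 73.2]
ee_rot: [-0.57, 0.418, -0.418, 0.57]
wrist_force: [0.2, 0.4, 0.7]
finger_gap: 0.0
```

Request:
play_rows(moves=[[-0.001, 0.004, 0, 0, 0, 0, 1], [-0.002, 0.008, 0, 0, 0, 0, 1], [-0.003, 0.01, 0, 0, 0, 0, 1], [-0.003, 0.01, 0, 0, 0, 0, 1]])

```text
clock: 2.75
ee_pos: [533.0, 258.4, 73.1]
ee_rot: [0.57, -0.419, 0.419, -0.57]
wrist_force: [-0.2, 0.1, 0.4]
finger_gap: -0.3
```

```bash
python3 - <<'E'
from h import *
o=get_obs(); d=shot("side","3"); crop("side","3",180,120,320,245,5,"d3a")
print(o['clock'],d['p'], o['wrist_force'])
E
```

```text
2.75 [533.00798418 258.36868499  73.10068831] [-0.20391632  0.13956052  0.38615839]
```

View pics/d3a.png

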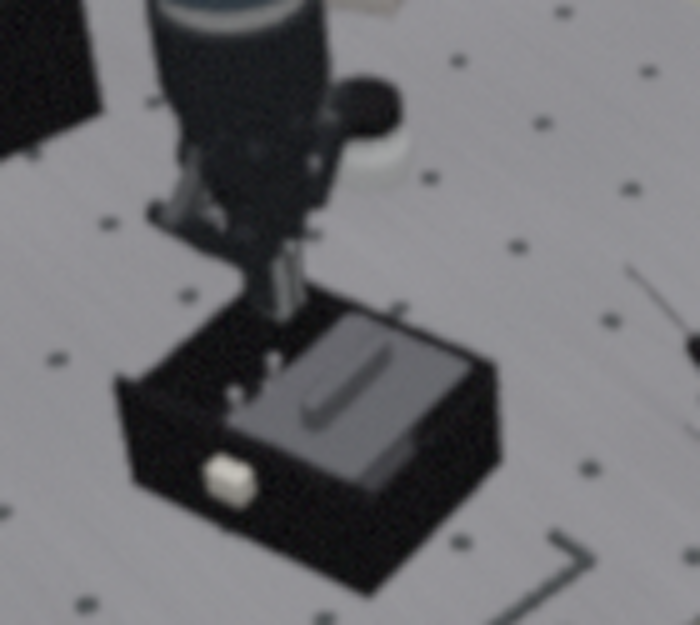

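```bash
python3 - <<'E'
from h import *
for t in "23":
    d=load("side",t); p=proj(d,d['p'])[0]; print(p,(p-[180,120])*5)
d=load("side","3")
a=np.radians(17.4);c=np.array([535.4,242.2])
def W(x,y,z): return np.array([c[0]+x*np.cos(a)-y*np.sin(a),c[1]+x*np.sin(a)+y*np.cos(a),z])
for n,P in dict(ribL=W(-30,-25,81),ribR=W(30,-25,81),ribbaseL=W(-30,-30,64),ribbaseR=W(30,-30,64),c1=W(-56,73,69),c2=W(-56,-73,69),c3=W(56,-73,69)).items(): print(n,(proj(d,P)[0]-[180,120])*5)
d=shot("wrist","3"); crop("wrist","3",220,135,420,335,4,"w3a"); d=shot("scene","3"); crop("scene","3",335,250,435,350,6,"s3a")
E
```

```text
[260.42079127 202.79610477] [402.10395637 413.98052386]
[236.9526184  189.16143042] [284.76309201 345.80715209]
ribL [309.5209418  403.85024313]
ribR [387.39021419 332.00746315]
ribbaseL [321.62347969 434.77506688]
ribbaseR [398.45729882 362.66034875]
c1 [113.48521551 378.3169982 ]
c2 [360.95836223 494.97376233]
c3 [502.68868767 356.64585662]
```

View pics/w3a.png

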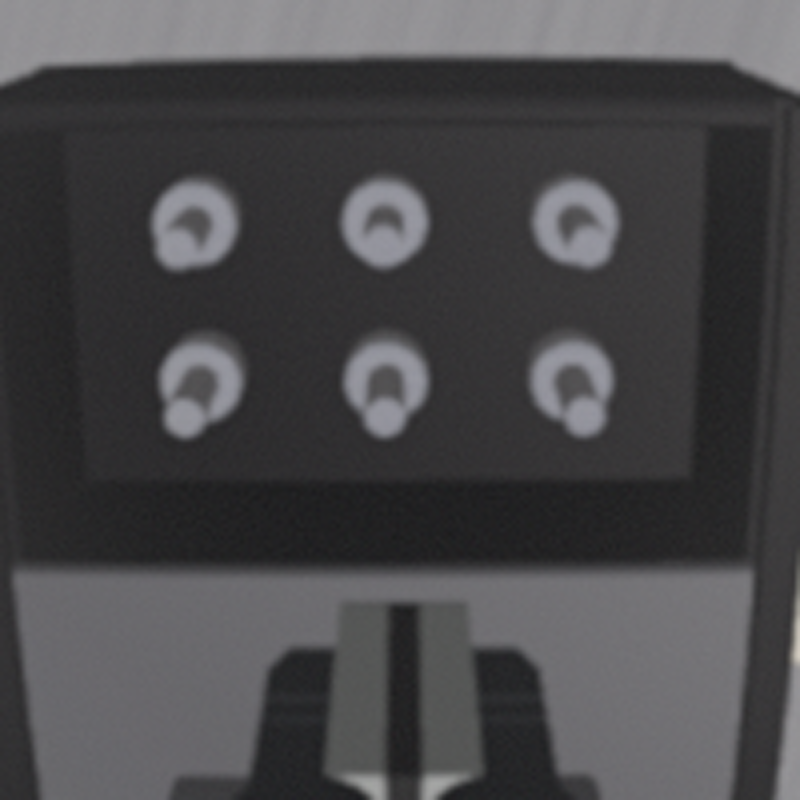

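View pics/s3a.png

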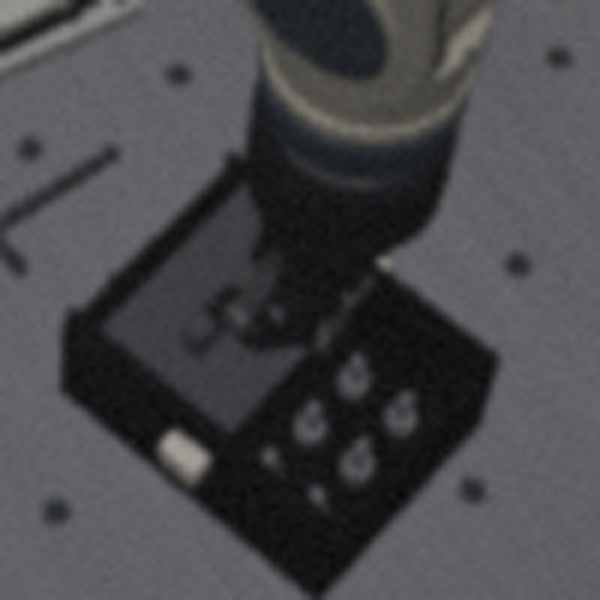

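```bash
python3 - <<'E'
from h import *
d=load("wrist","3"); Q=R.from_quat(d['q']).as_matrix()
for x in (-11,0,11):
  for b in (0,5,10,15): 
    p=proj(d,d['p']+Q@np.array([x,-b,0]))[0]; print(x,b,p,(p-[220,135])*4)
for z in (0,16):print((proj(d,d['p']+Q@np.array([-11,0,z]))[0]-[220,135])*4)
E
```

```text
-11 0 [321.2160526  254.37013434] [404.86421039 477.48053737]
-11 5 [321.22898847 258.1026727 ] [404.91595389 492.41069082]
-11 10 [321.24257509 262.03685993] [404.97030036 508.14743972]
-11 15 [321.25685921 266.18853302] [405.02743683 524.75413207]
0 0 [321.22314819 274.94154451] [404.89259277 559.76617804]
0 5 [321.23568946 279.10997549] [404.94275786 576.43990194]
0 10 [321.24881992 283.49276517] [404.99527967 593.97106068]
0 15 [321.26257767 288.10556622] [405.05031068 612.4222649 ]
11 0 [321.22852614 294.54776637] [404.91410457 638.19106548]
11 5 [321.2405967  299.08278351] [404.96238682 656.33113405]
11 10 [321.25319289 303.83870959] [405.01277158 675.35483838]
11 15 [321.26634475 308.83041126] [405.06537901 695.32164503]
[404.86421039 477.48053737]
[535.52756423 477.15842117]
```

```bash
python3 - <<'E'
from h import *
d=load("side","0"); Q=R.from_quat(d['q']).as_matrix()
im=cv2.imread("pics/side0.png")
for z in (-42,0,42):
  p=proj(d,d['p']+Q@np.array([0,0,z]))[0]; print(p); cv2.circle(im,tuple(int(round(v)) for v in p),1,(0,0,255),-1)
cv2.imwrite("pics/side0m.png",cv2.resize(im[110:220,250:370],None,fx=6,fy=6))
d=load("side","3"); Q=R.from_quat(d['q']).as_matrix()
im=cv2.imread("pics/side3.png")
for y in (0,-19):
  p=proj(d,d['p']+Q@np.array([0,y,0]))[0]; cv2.circle(im,tuple(int(round(v)) for v in p),0,(0,0,255),-1)
cv2.imwrite("pics/side3m.png",cv2.resize(im[120:220,190:290],None,fx=6,fy=6))
E
```

```text
[295.63123102 211.01679283]
[312.43660722 201.46091598]
[328.60044684 192.2698298 ]
```

View pics/side0m.png

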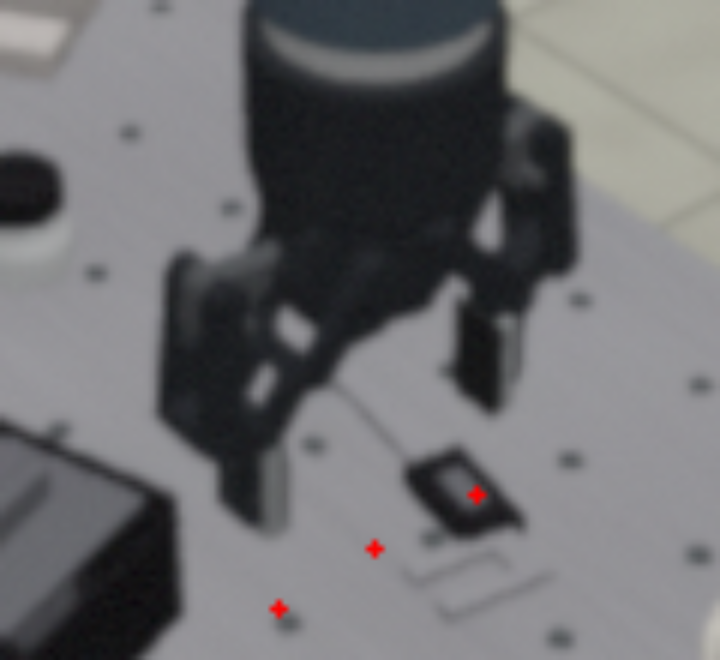

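View pics/side3m.png

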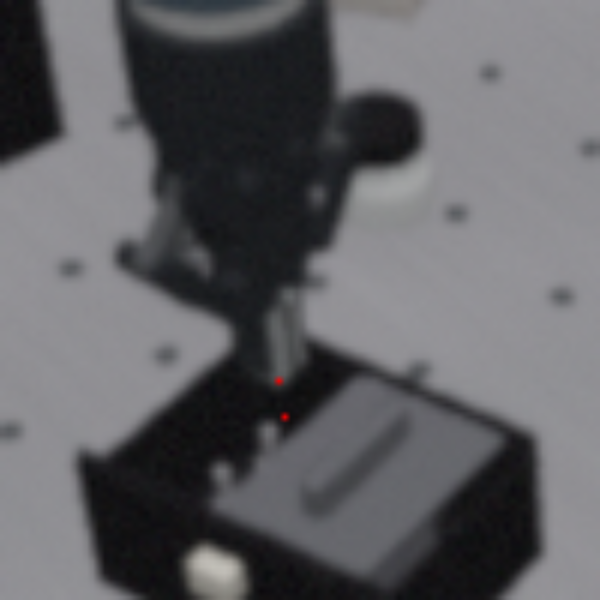

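```bash
python3 - <<'E'
from h import *
outs=[]
for n,t,box in [("side","2",(225,150,295,220)),("side","3",(205,140,275,210)),("scene","3",(355,270,425,340)),("wrist","3",(260,220,380,340))]:
    d=load(n,t); Q=R.from_quat(d['q']).as_matrix(); im=cv2.imread(f"pics/{n}{t}.png"); x0,y0,x1,y1=box; s=560//(x1-x0)
    im=cv2.resize(im[y0:y1,x0:x1],None,fx=s,fy=s,interpolation=cv2.INTER_CUBIC); im=cv2.convertScaleAbs(im,alpha=1.8)
    for b,col in [(0,(0,0,255)),(15,(0,255,0)),(30,(255,128,0))]:
        P=np.array([d['p']+Q@np.array([x,-b,z]) for x,z in [(-11,-8),(11,-8),(11,8),(-11,8)]])
        q=((proj(d,P)-[x0,y0])*s).astype(int); cv2.polylines(im,[q.reshape(-1,1,2)],True,col,1)
    outs.append(cv2.resize(im,(300,300)))
    cv2.imwrite(f"pics/m_{n}{t}.png",im)
cv2.imwrite("pics/m4.png",cv2.resize(np.vstack([np.hstack(outs[:2]),np.hstack(outs[2:])]),(600,600)))
E
```

```text
(no output)
```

View pics/m4.png

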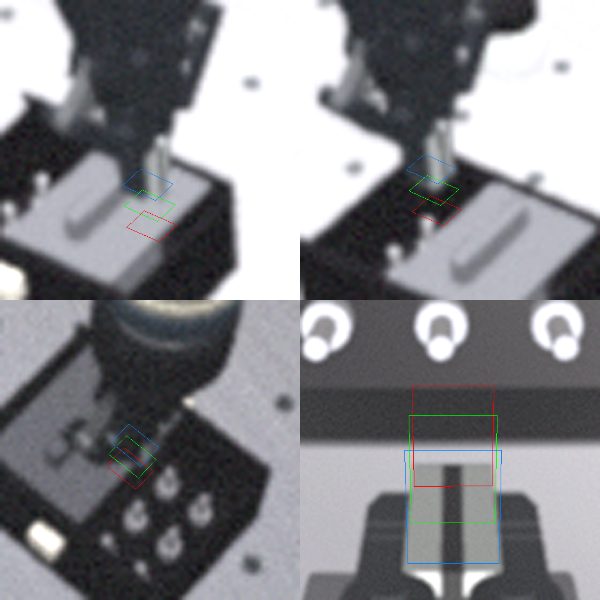

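Request:
play_rows(moves=[[0.02, -0.065, 0, 0, 0, 0, 1], [0.04, -0.13, 0, 0, 0, 0, 1], [0.04, -0.13, 0, 0, 0, 0, 1], [0.04, -0.13, -0.004, 0, 0, 0, 1], [0.04, -0.13, -0.008, 0, 0, 0, 1], [0.04, -0.13, -0.012, 0, 0, 0, 1], [0.04, -0.13, -0.016, 0, 0, 0, 1], [0.04, -0.13, -0.016, 0, 0, 0, 1]])

```text
clock: 3.57
ee_pos: [552.4, 194.2, 64.6]
ee_rot: [0.57, -0.419, 0.418, -0.57]
wrist_force: [0.2, 0.5, 0.2]
finger_gap: 0.2
```

```bash
python3 - <<'E'
from h import *
d=shot("side","4"); crop("side","4",180,120,320,245,5,"d4a")
print(d['p'])
E
```

```text
[552.44916345 194.18275241  64.58621629]
```

View pics/d4a.png

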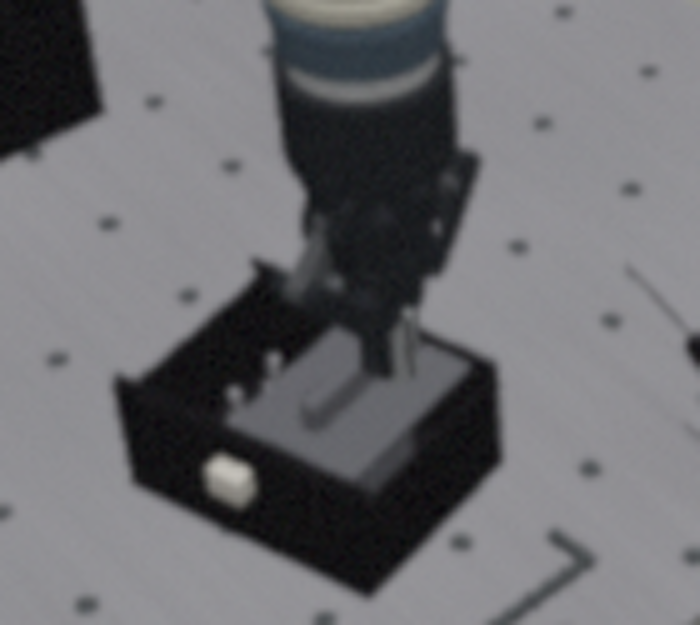

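Request:
play_rows(moves=[[0, 0, -0.004, 0, 0, 0, 1], [0, 0, -0.008, 0, 0, 0, 1], [0, 0, -0.012, 0, 0, 0, 1], [0, 0, -0.016, 0, 0, 0, 1], [0, 0, -0.02, 0, 0, 0, 1], [0, 0, -0.02, 0, 0, 0, 1]])

```text
clock: 4.12
ee_pos: [552.7, 193.4, 54.7]
ee_rot: [0.57, -0.419, 0.418, -0.57]
wrist_force: [-0.9, 0.7, 0.6]
finger_gap: -0.1
```

```bash
python3 - <<'E'
from h import *
d=shot("side","5"); crop("side","5",180,120,320,245,5,"d5a"); d=shot("wrist","5"); crop("wrist","5",220,200,420,350,4,"w5a")
print(d['p'])
E
```

```text
[552.85573107 193.42525675  54.90017289]
```

View pics/d5a.png

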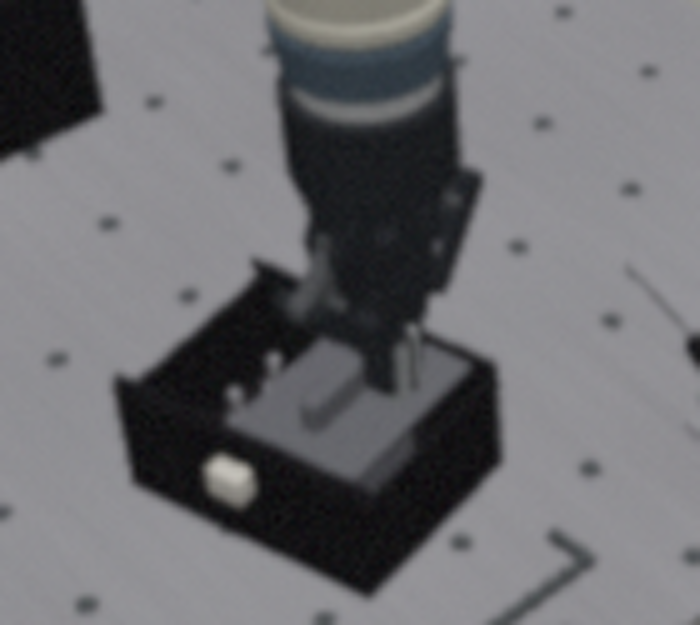

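View pics/w5a.png

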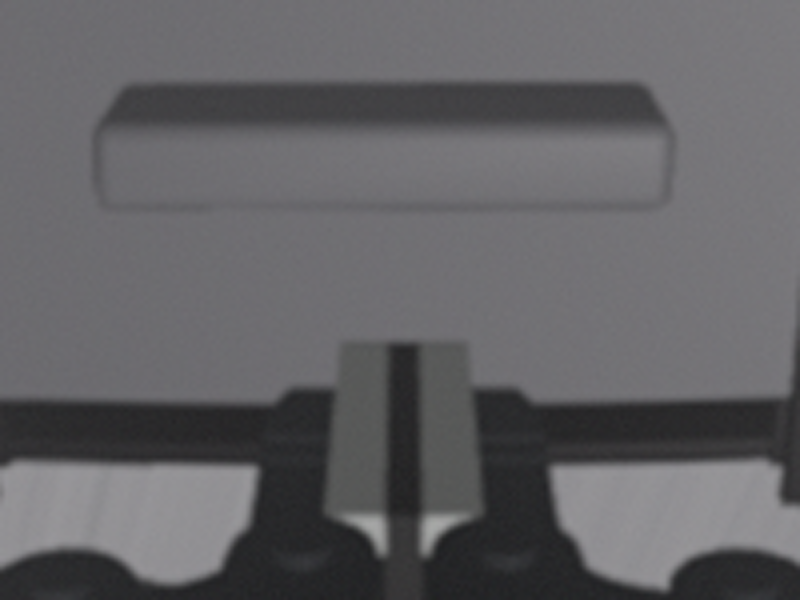

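Request:
play_rows(moves=[[0, 0, -0.004, 0, 0, 0, 1], [0, 0, -0.008, 0, 0, 0, 1], [0, 0, -0.008, 0, 0, 0, 1]])

```text
clock: 4.47
ee_pos: [552.8, 193.4, 50.8]
ee_rot: [0.57, -0.419, 0.419, -0.57]
wrist_force: [-0.8, -0.5, 0.1]
finger_gap: -0.3
```

Request:
play_rows(moves=[[0, 0, -0.004, 0, 0, 0, 1], [0, 0, -0.008, 0, 0, 0, 1], [0, 0, -0.008, 0, 0, 0, 1]])

```text
clock: 4.72
ee_pos: [552.8, 193.4, 46.7]
ee_rot: [0.57, -0.419, 0.418, -0.57]
wrist_force: [0.4, -0.2, -0.6]
finger_gap: 0.2
```

Request:
play_rows(moves=[[0, 0, -0.003, 0, 0, 0, 1], [0, 0, -0.006, 0, 0, 0, 1], [0, 0, -0.006, 0, 0, 0, 1]])

```text
clock: 4.97
ee_pos: [552.9, 193.5, 43.9]
ee_rot: [0.57, -0.419, 0.419, -0.57]
wrist_force: [-0.1, 0.7, 0.2]
finger_gap: -0.2
```

Request:
play_rows(moves=[[0, 0, -0.003, 0, 0, 0, 1], [0, 0, -0.006, 0, 0, 0, 1], [0, 0, -0.006, 0, 0, 0, 1]])

```text
clock: 5.22
ee_pos: [552.8, 193.5, 40.9]
ee_rot: [0.57, -0.419, 0.419, -0.57]
wrist_force: [0.2, 0.3, 1.0]
finger_gap: -0.0
```

```bash
python3 - <<'E'
from h import *
d=shot("side","6"); crop("side","6",180,120,320,245,5,"d6a")
print(d['p'])
E
```

```text
[552.82495988 193.50007957  40.87328259]
```

View pics/d6a.png

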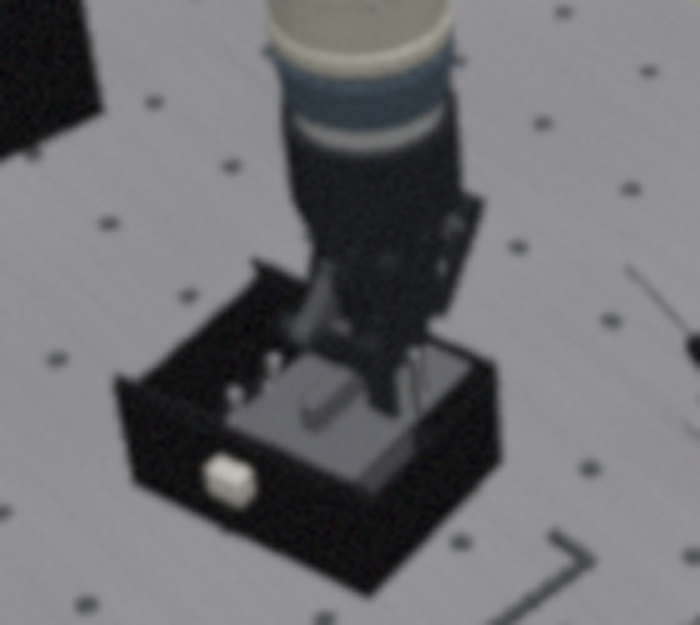

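```bash
python3 - <<'E'
from h import *
shot("wrist","6"); shot("scene","6")
a=cv2.imread("pics/side6.png")[170:225,230:290]; b=cv2.imread("pics/side3.png")[150:205,205:265]
o=np.hstack([cv2.resize(cv2.convertScaleAbs(i,alpha=2),None,fx=6.5,fy=6.5,interpolation=cv2.INTER_LANCZOS4) for i in (a,b)])
w=cv2.imread("pics/wrist6.png")[200:330,220:420]; s=cv2.imread("pics/scene6.png")[270:340,340:440]
p=np.hstack([cv2.resize(cv2.convertScaleAbs(i,alpha=2),(390,240),interpolation=cv2.INTER_LANCZOS4) for i in (w,s)])
cv2.imwrite("pics/z6.png",np.vstack([o,p]))
E
```

```text
(no output)
```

View pics/z6.png

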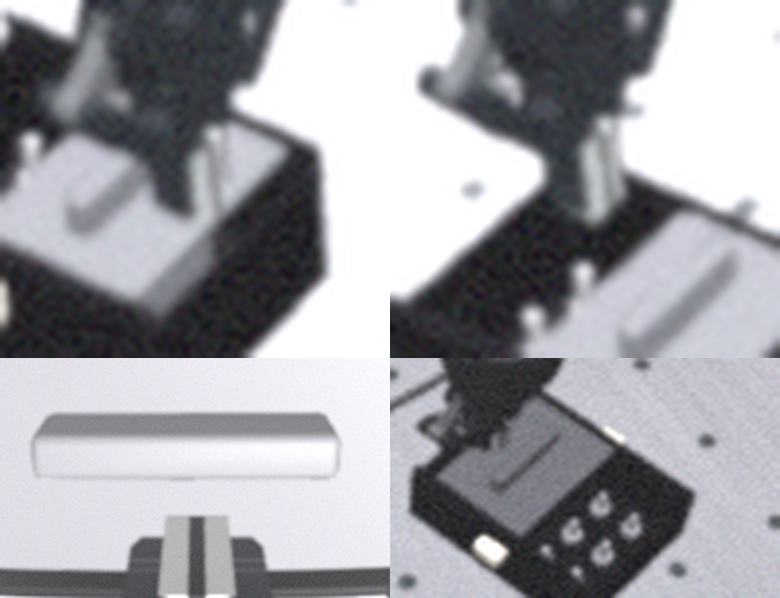

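```bash
python3 - <<'E'
from h import *
from scipy.optimize import least_squares
d=load("side","6"); Q=R.from_quat(d['q']).as_matrix(); w=load("wrist","6")
for x in (-11,0,11):
  for z in (-8,0): 
    print(x,z,[ (b,proj(d,d['p']+Q@np.array([x,-b,z]))[0].round(1).tolist()) for b in (0,15,20,25,30,35)])
# joint: width W fixed 22: unknown x0,b ; obs: side corner (x0+11,-8), wrist edge (x0-11)
def res(t,Wd): 
    x0,b=t
    return np.r_[(proj(d,d['p']+Q@np.array([x0+Wd/2,-b,-8]))[0]-[259.2,203.1]),(proj(w,w['p']+Q@np.array([x0-Wd/2,-b,-8]))[0]-[302,285.6])]
for Wd in (22,12):
    s=least_squares(res,[0,20],args=(Wd,)); print(Wd,s.x,res(s.x,Wd))
W=d['world_to_cam'];print(-W[:3,:3].T@W[:3,3])
E
```

```text
-11 -8 [(0, [255.0, 209.9]), (15, [254.5, 205.3]), (20, [254.3, 203.7]), (25, [254.2, 202.1]), (30, [254.0, 200.6]), (35, [253.8, 199.0])]
-11 0 [(0, [257.0, 207.9]), (15, [256.5, 203.3]), (20, [256.4, 201.8]), (25, [256.2, 200.2]), (30, [256.1, 198.6]), (35, [255.9, 197.0])]
0 -8 [(0, [258.7, 211.6]), (15, [258.3, 207.0]), (20, [258.1, 205.4]), (25, [258.0, 203.9]), (30, [257.8, 202.3]), (35, [257.6, 200.7])]
0 0 [(0, [260.7, 209.6]), (15, [260.3, 205.0]), (20, [260.1, 203.5]), (25, [260.0, 201.9]), (30, [259.8, 200.3]), (35, [259.7, 198.7])]
11 -8 [(0, [262.5, 213.3]), (15, [262.1, 208.7]), (20, [261.9, 207.2]), (25, [261.8, 205.6]), (30, [261.6, 204.0]), (35, [261.5, 202.4])]
11 0 [(0, [264.5, 211.4]), (15, [264.1, 206.8]), (20, [263.9, 205.2]), (25, [263.8, 203.6]), (30, [263.6, 202.0]), (35, [263.5, 200.5])]
22 [-0.19496012 35.42232261] [ 2.17821747 -0.84072231 -0.67511427 -0.26326958]
12 [-2.1768591  29.38501496] [-0.063931   -0.02511248  0.16907983  0.00833312]
[  80.86058605 -549.58379357  867.12281679]
```

Request:
play_rows(moves=[[0, 0, -0.003, 0, 0, 0, 1], [0, 0, -0.006, 0, 0, 0, 1], [0, 0, -0.006, 0, 0, 0, 1]])

```text
clock: 5.62
ee_pos: [553.1, 193.5, 38.5]
ee_rot: [-0.57, 0.418, -0.419, 0.57]
wrist_force: [0.1, -0.8, 2.2]
finger_gap: 0.0
```

Request:
play_rows(moves=[[0, 0, -0.002, 0, 0, 0, 1], [0, 0, -0.004, 0, 0, 0, 1], [0, 0, -0.004, 0, 0, 0, 1]])

```text
clock: 5.87
ee_pos: [553.3, 193.5, 38.3]
ee_rot: [-0.569, 0.418, -0.419, 0.57]
wrist_force: [-6.0, -1.9, 20.0]
finger_gap: -0.1
```

Request:
play_rows(moves=[[0, 0, -0.002, 0, 0, 0, 1], [0, 0, -0.004, 0, 0, 0, 1], [0, 0, -0.004, 0, 0, 0, 1]])

```text
clock: 6.12
ee_pos: [553.6, 193.5, 38.1]
ee_rot: [-0.569, 0.417, -0.42, 0.571]
wrist_force: [-10.7, -3.7, 36.5]
finger_gap: -0.1
```

Request:
play_rows(moves=[[0, 0, 0.016, 0, 0, 0, 1], [-0.004, 0.012, 0.016, 0, 0, 0, 1], [-0.009, 0.03, 0.016, 0, 0, 0, 1], [-0.014, 0.045, 0.016, 0, 0, 0, 1], [-0.019, 0.06, 0.016, 0, 0, 0, 1], [-0.024, 0.075, 0.016, 0, 0, 0, 1], [-0.028, 0.09, 0.016, 0, 0, 0, 1], [-0.033, 0.105, 0.016, 0, 0, 0, 1], [-0.037, 0.118, 0.016, 0, 0, 0, 1], [-0.037, 0.118, 0.016, 0, 0, 0, 1]])

```text
clock: 6.95
ee_pos: [533.7, 253.9, 41.9]
ee_rot: [0.57, -0.419, 0.418, -0.57]
wrist_force: [-1.0, 1.0, -0.4]
finger_gap: -0.1
```

```bash
python3 - <<'E'
from h import *
d=shot("wrist","7"); crop("wrist","7",220,135,420,335,3,"w7a"); d=shot("side","7"); crop("side","7",180,120,320,245,5,"d7a")
print(d['p'],get_obs()['wrist_force'])
E
```

```text
[533.96477384 253.43302929  41.99138371] [ 0.68170015  0.32012233 -0.04534417]
```

View pics/w7a.png

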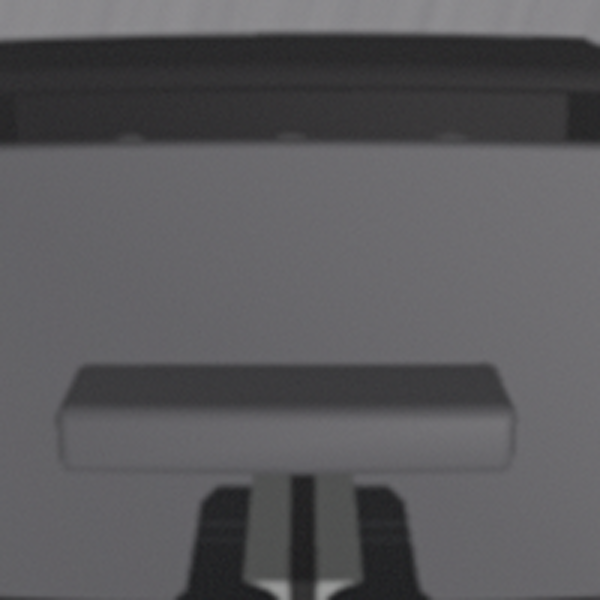

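View pics/d7a.png

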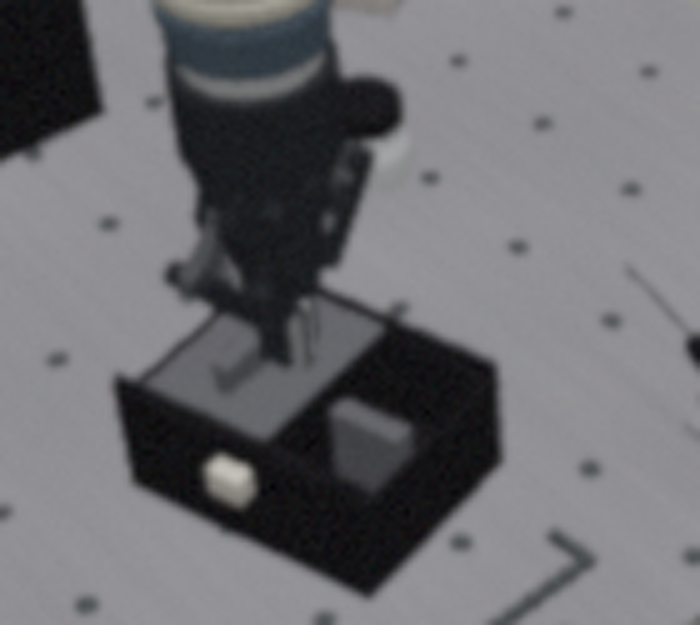

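Request:
play_rows(moves=[[-0.002, 0.006, 0, 0, 0, 0, 1], [-0.004, 0.011, 0, 0, 0, 0, 1], [-0.005, 0.015, 0, 0, 0, 0, 1], [-0.005, 0.015, 0, 0, 0, 0, 1]])

```text
clock: 7.38
ee_pos: [531.9, 260.2, 42.2]
ee_rot: [-0.57, 0.419, -0.419, 0.57]
wrist_force: [-0.6, 0.2, 0.0]
finger_gap: -0.1
```

Request:
play_rows(moves=[[-0.001, 0.004, 0, 0, 0, 0, 1], [-0.001, 0.004, 0, 0, 0, 0, 1]])

```text
clock: 7.55
ee_pos: [531.4, 262.1, 42.2]
ee_rot: [0.57, -0.419, 0.419, -0.57]
wrist_force: [-0.1, -1.0, 0.4]
finger_gap: -0.1
```

Request:
play_rows(moves=[[-0.001, 0.003, 0, 0, 0, 0, 1], [-0.001, 0.003, 0, 0, 0, 0, 1]])

```text
clock: 7.72
ee_pos: [531.0, 263.2, 42.2]
ee_rot: [0.57, -0.418, 0.419, -0.57]
wrist_force: [0.3, -4.2, 0.6]
finger_gap: 0.3
```

Request:
play_rows(moves=[[-0.001, 0.003, 0, 0, 0, 0, 1], [-0.001, 0.003, 0, 0, 0, 0, 1]])

```text
clock: 7.88
ee_pos: [531.0, 263.3, 42.2]
ee_rot: [0.57, -0.418, 0.42, -0.569]
wrist_force: [1.9, -10.4, 1.0]
finger_gap: -0.1
```

Request:
play_rows(moves=[[-0.001, 0.002, 0, 0, 0, 0, 1], [-0.001, 0.002, 0, 0, 0, 0, 1]])

```text
clock: 8.05
ee_pos: [531.0, 263.4, 42.3]
ee_rot: [0.571, -0.418, 0.421, -0.568]
wrist_force: [3.8, -15.4, 1.3]
finger_gap: -0.3
```

Request:
play_rows(moves=[[0.002, -0.01, 0.004, 0, 0, 0, 1], [0.004, -0.014, 0.08, 0, 0, 0, 1], [0.004, -0.03, 0.16, 0, 0, 0, -1], [0.008, -0.04, 0.24, 0, 0, 0, -1], [0.008, -0.04, 0.26, 0, 0, 0, -1], [0.008, -0.04, 0.26, 0, 0, 0, -1], [0.008, -0.04, 0.26, 0, 0, 0, -1]])

```text
clock: 8.63
ee_pos: [534.2, 246.3, 172.5]
ee_rot: [-0.569, 0.418, -0.419, 0.57]
wrist_force: [0.1, -0.5, -0.4]
finger_gap: 60.4
```

```bash
python3 - <<'E'
from h import *
d=shot("wrist","8"); print(d['p'],get_obs()['finger_gap']); crop("wrist","8",220,120,420,290,4,"w8a")
E
```

```text
[534.18873029 246.31638201 172.54118021] 67.89064185298331
```

View pics/w8a.png

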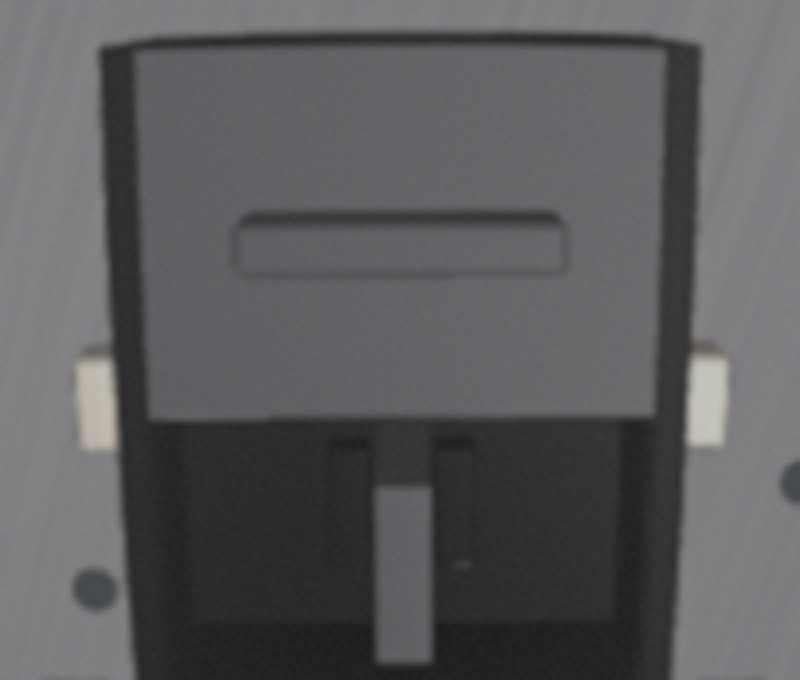

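View pics/wrist8.png

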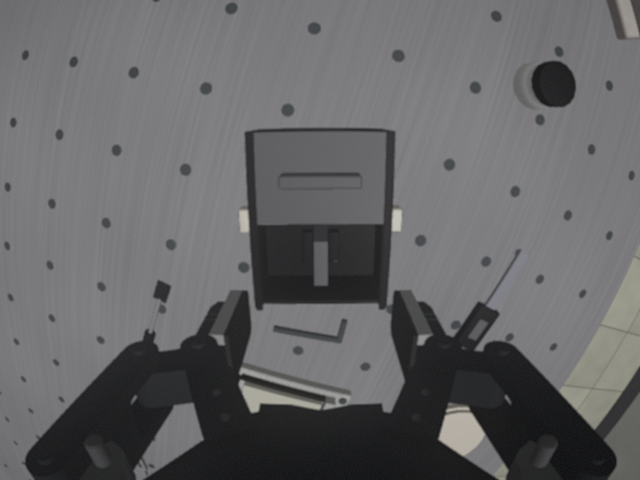

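```bash
python3 - <<'E'
from h import *
from scipy.optimize import least_squares
w=load("wrist","8"); f=lambda p:(p[0]/4+220,p[1]/4+120)
P=[bp(w,*f(p),55) for p in [(373,486),(433,486),(376,664),(433,664)]]
for p in P: print(p.round(1))
c=np.mean(P,0); print("centre",c.round(1), "yaw", [np.degrees(np.arctan2(*(P[i]-P[j])[:2]*[-1,1])) .round(2) if 0 else (P[i]-P[j])[:2].round(1).tolist() for i,j in [(0,2),(1,3),(1,0),(3,2)]])
v=(P[0]+P[1]-P[2]-P[3])[:2]; print("yaw",np.degrees(np.arctan2(-v[0],v[1])))
px=np.array([f(p) for p in [(101,47),(700,45)]]); print([bp(w,*p,69).round(1) for p in px])
px=np.array([f(p) for p in [(148,420),(656,416)]]); print([bp(w,*p,64).round(1) for p in px])
a=np.radians(17.4);c0=np.array([535.4,242.2])
D=c[:2]-c0; print("local",D@[np.cos(a),np.sin(a)],D@[-np.sin(a),np.cos(a)])
print(R.from_quat(w['q']).as_matrix().round(3))
E
```

```text
[535.  223.1  55. ]
[546.7 226.8  55. ]
[547.3 184.8  55. ]
[558.9 188.4  55. ]
centre [547.  205.8  55. ] yaw [[-12.3, 38.3], [-12.3, 38.3], [11.7, 3.6], [11.6, 3.6]]
yaw 17.813561868686154
[array([460.9, 294.2,  69. ]), array([566.1, 327.4,  69. ])]
[array([487.9, 225.9,  64. ]), array([583.1, 256.5,  64. ])]
local 0.1550285328778104 -38.206497498476566
[[ 0.299  0.001  0.954]
 [-0.954  0.001  0.299]
 [-0.001 -1.     0.002]]
```

Request:
play_rows(moves=[[0.025, -0.08, -0.06, 0, 0, 0, 0.05], [0.025, -0.08, -0.124, 0, 0, 0, 0.05], [0.025, -0.08, -0.124, 0, 0, 0, 0.05], [0.025, -0.08, -0.124, 0, 0, 0, 0.05], [0.025, -0.08, -0.124, 0, 0, 0, 0.05]])

```text
clock: 9.1
ee_pos: [546.4, 206.6, 110.6]
ee_rot: [0.57, -0.419, 0.418, -0.57]
wrist_force: [-0.2, 0.4, 0.4]
finger_gap: 40.5
```

```bash
python3 - <<'E'
from h import *
d=shot("wrist","9"); print(d['p'],R.from_quat(d['q']).as_matrix().round(3),get_obs()['finger_gap']); shot("side","9");  crop("side","9",180,100,330,245,5,"d9a")
E
```

```text
[546.42284538 206.61840793 110.59744043] [[ 0.299 -0.001  0.954]
 [-0.954  0.     0.299]
 [-0.    -1.    -0.001]] 40.406944143426735
```

View pics/wrist9.png

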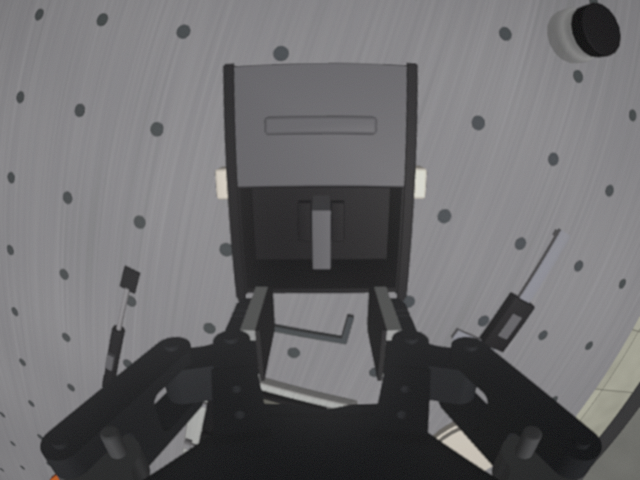

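View pics/d9a.png

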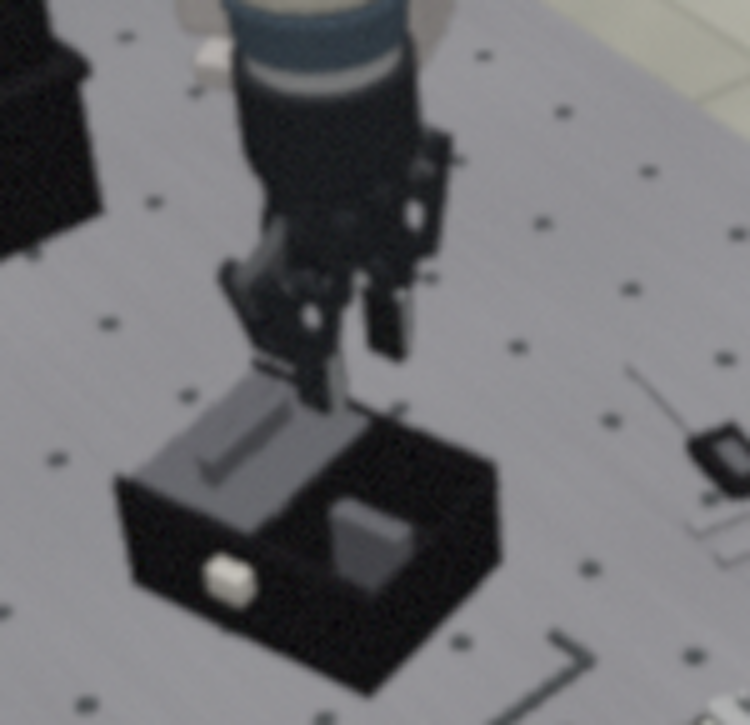

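```bash
python3 - <<'E'
from h import *
for n,x0,y0,x1,y1 in [("side",210,140,290,220),("wrist",220,170,420,370)]:
    d=load(n,"9"); Q=R.from_quat(d['q']).as_matrix(); s=600//(x1-x0)
    im=cv2.resize(cv2.imread(f"pics/{n}9.png")[y0:y1,x0:x1],None,fx=s,fy=s,interpolation=cv2.INTER_CUBIC); im=cv2.convertScaleAbs(im,alpha=1.8)
    for z1,z2 in [(-28,-20),(20,28)]:
        P=np.array([d['p']+Q@np.array([x,-27,z]) for x,z in [(-11,z1),(11,z1),(11,z2),(-11,z2)]])
        q=((proj(d,P)-[x0,y0])*s).astype(int); cv2.polylines(im,[q.reshape(-1,1,2)],True,(0,255,0),1)
    a=np.radians(17.6); 
    P=np.array([[547+x*np.cos(a)-y*np.sin(a),205.8+x*np.sin(a)+y*np.cos(a),55] for x,y in [(-6,-20),(6,-20),(6,20),(-6,20)]])
    q=((proj(d,P)-[x0,y0])*s).astype(int); cv2.polylines(im,[q.reshape(-1,1,2)],True,(0,0,255),1)
    cv2.imwrite(f"pics/n_{n}.png",im)
E
```

```text
(no output)
```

View pics/n_side.png

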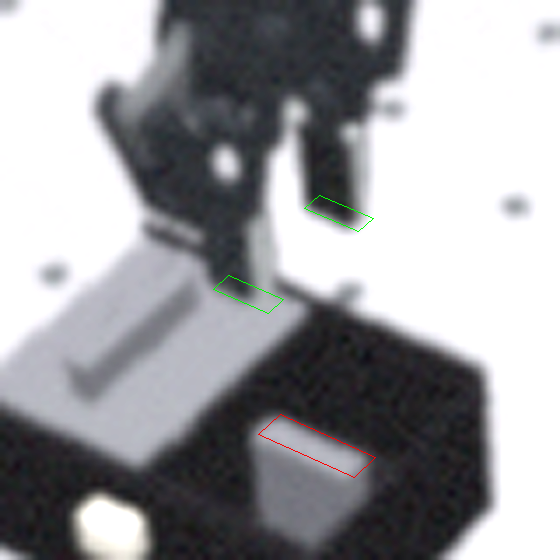

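View pics/n_wrist.png

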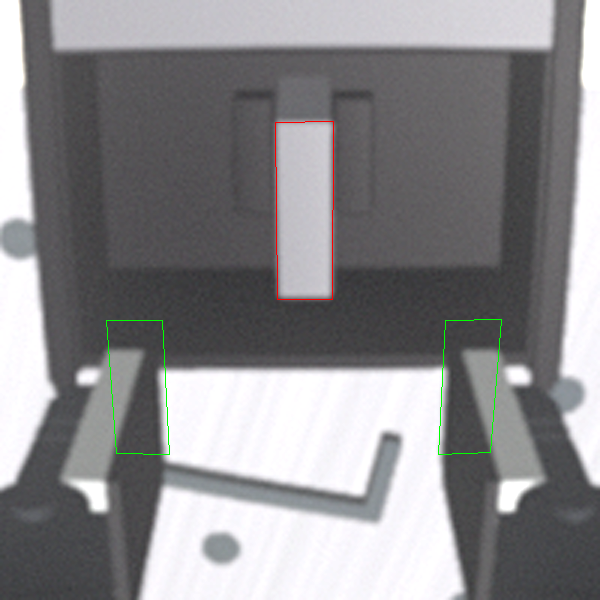

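Request:
play_rows(moves=[[0.001, -0.002, -0.05, 0, 0, 0, 0.29], [0.001, -0.002, -0.1, 0, 0, 0, 0.29], [0.001, -0.002, -0.14, 0, 0, 0, 0.29], [0.001, -0.002, -0.17, 0, 0, 0, 0.29], [0.001, -0.002, -0.19, 0, 0, 0, 0.29], [0.001, -0.002, -0.207, 0, 0, 0, 0.29], [0.001, -0.002, -0.207, 0, 0, 0, 0.29], [0.001, -0.002, -0.207, 0, 0, 0, 0.29]])

```text
clock: 9.87
ee_pos: [547.4, 205.3, 7.3]
ee_rot: [-0.57, 0.418, -0.419, 0.57]
wrist_force: [0.8, -0.1, 0.6]
finger_gap: 30.3
```

```bash
python3 - <<'E'
from h import *
d=shot("wrist","10"); print(d['p'],get_obs()['finger_gap'],get_obs()['wrist_force']); crop("wrist","10",220,150,420,350,3,"w10a")
E
```

```text
[547.40115439 205.33475498   7.33528613] 30.236234831319695 [-0.38674548 -0.20774531  0.11128809]
```

View pics/w10a.png

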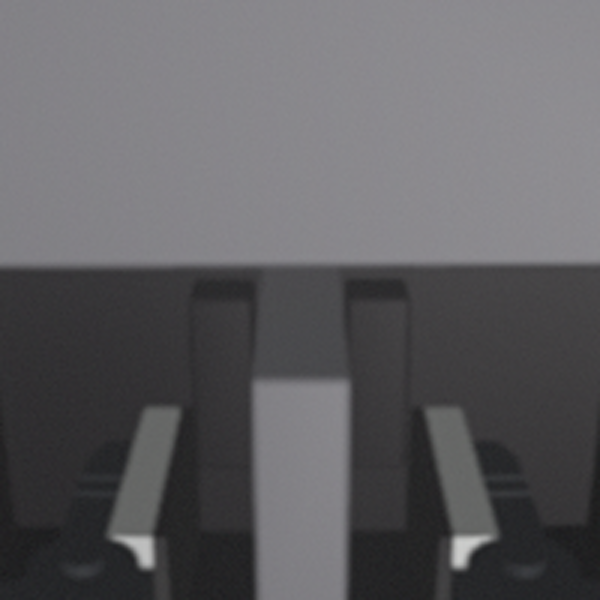

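Request:
play_rows(grip_force=60, moves=[[0, 0, 0, 0, 0, 0, 1], [0, 0, 0, 0, 0, 0, 1], [0, 0, 0, 0, 0, 0, 1], [0, 0, 0, 0, 0, 0, 1], [0, 0, 0, 0, 0, 0, 1]])

```text
clock: 10.33
ee_pos: [547.8, 205.2, 7.8]
ee_rot: [-0.569, 0.418, -0.419, 0.57]
wrist_force: [0.1, 0.5, 5.8]
finger_gap: 11.0
```

Request:
play_rows(moves=[[0, 0, 0.01, 0, 0, 0, 1], [0, 0, 0.03, 0, 0, 0, 1], [0, 0, 0.08, 0, 0, 0, 1], [0, 0, 0.14, 0, 0, 0, 1], [0, 0, 0.2, 0, 0, 0, 1], [0, 0, 0.26, 0, 0, 0, 1], [0, 0, 0.26, 0, 0, 0, 1]])

```text
clock: 10.92
ee_pos: [549.3, 205.5, 143.6]
ee_rot: [-0.567, 0.416, -0.421, 0.572]
wrist_force: [0.3, -0.2, -0.6]
finger_gap: 10.2
```

```bash
python3 - <<'E'
from h import *
d=shot("wrist","11"); print(d['p'],get_obs()['finger_gap'],get_obs()['wrist_force']); crop("wrist","11",220,150,420,350,3,"w11a");shot("side","11");  crop("side","11",180,80,330,225,5,"d11a")
E
```

```text
[549.32915314 205.53345524 143.56072779] 10.723190004808025 [ 0.18315174  0.11442811 -0.89686278]
```

View pics/w11a.png

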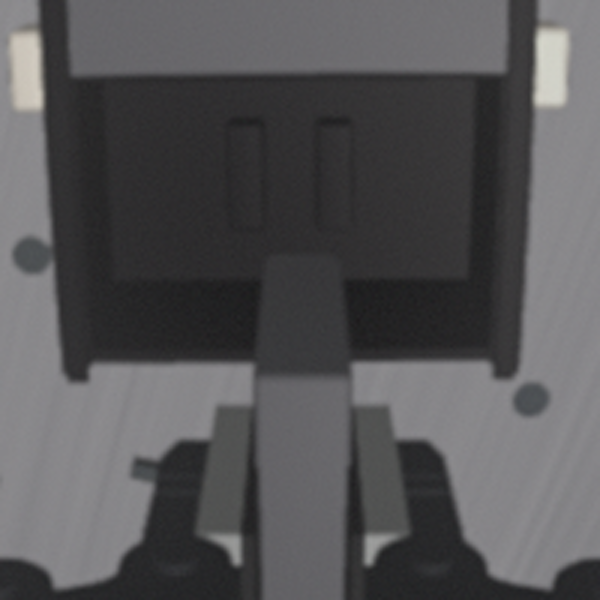

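View pics/d11a.png

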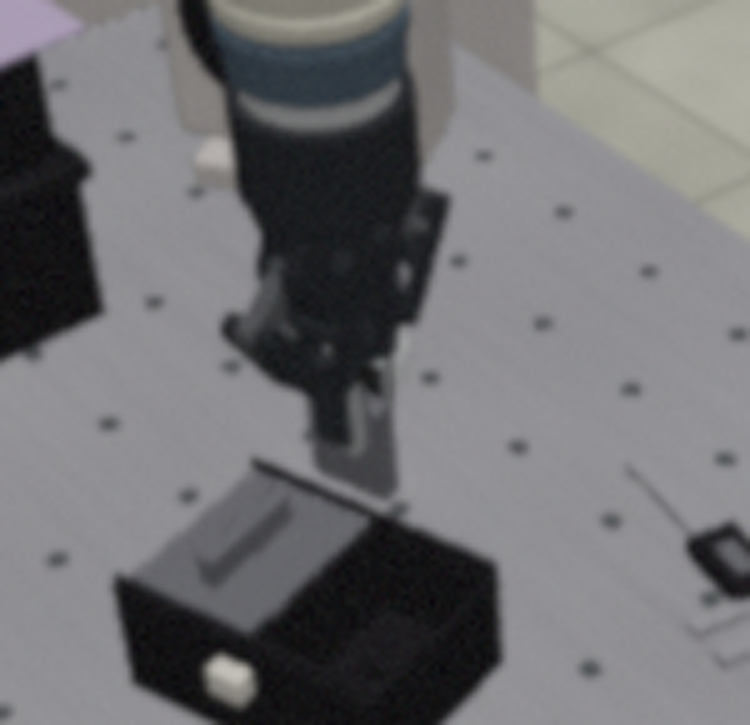

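```bash
python3 - <<'E'
from h import *
d=load("scene","0"); print("bottle",bp(d,224,232,10), bp(d,217,200,140)); 
d=load("side","0"); print(bp(d,453,282,0),bp(d,463,235,140))
print("brown",bp(d,422,356,0))
from scipy.optimize import least_squares
w=load("wrist","0"); px=np.array([(22,45),(503,55),(55,650)])/3+[240,140]
M=np.array([[-80,118,12],[80,118,12],[-80,-118,12]])
# short bay rail inner edge etc later
def res(t):
    Q=R.from_euler('z',t[2]).as_matrix(); return (proj(w,M@Q.T+[t[0],t[1],0])-px).ravel()
s=least_squares(res,[556,-78,0],x_scale=[1,1,.01]); print(s.x,np.degrees(s.x[2]),res(s.x))
print(R.from_quat(get_obs()['ee_rot']).as_matrix().round(4))
E
```

```text
bottle [ 781.14470856 -202.221391     10.        ] [ 772.78532854 -214.63260384  140.        ]
[ 762.94373025 -227.79358338    0.        ] [ 763.39634081 -216.10904763  140.        ]
brown [ 571.4459002  -305.68256865    0.        ]
[ 5.55361588e+02 -7.79457786e+01 -1.24719695e-02] -0.7145912142069816 [-0.50593602  0.68974243  0.81169059 -0.34801622 -0.30278819 -0.41931427]
[[ 2.991e-01  3.000e-03  9.542e-01]
 [-9.542e-01  7.000e-04  2.991e-01]
 [ 2.000e-04 -1.000e+00  3.000e-03]]
```

Request:
play_rows(moves=[[0.011, -0.855, 0.013, 0, 0, -0.603, 1], [0.011, -0.855, 0.013, 0, 0, -0.603, 1], [0.011, -0.855, 0.013, 0, 0, -0.603, 1], [0.011, -0.855, 0.013, 0, 0, -0.603, 1], [0.011, -0.855, 0.013, 0, 0, -0.603, 1], [0.011, -0.855, 0.013, 0, 0, -0.603, 1], [0.011, -0.855, 0.013, 0, 0, -0.603, 1], [0.011, -0.855, 0.013, 0, 0, -0.603, 1], [0.011, -0.855, 0.013, 0, 0, -0.603, 1], [0.011, -0.855, 0.013, 0, 0, -0.603, 1]])

```text
clock: 11.85
ee_pos: [551.3, -213.3, 141.9]
ee_rot: [-0.497, 0.504, -0.502, 0.497]
wrist_force: [1.2, 0.3, 0.2]
finger_gap: 11.1
```

Request:
play_rows(moves=[[0.006, -0.014, 0.014, 0, 0, 0, 1], [0.006, -0.014, 0.014, 0, 0, 0, 1], [0.006, -0.014, 0.014, 0, 0, 0, 1]])

```text
clock: 12.1
ee_pos: [554.8, -218.7, 148.9]
ee_rot: [-0.497, 0.504, -0.503, 0.497]
wrist_force: [-0.3, 0.5, -0.8]
finger_gap: 11.0
```

```bash
python3 - <<'E'
from h import *
d=shot("wrist","12"); print(d['p'],get_obs()['clock'],get_obs()['finger_gap'],R.from_quat(d['q']).as_matrix().round(4)); crop("wrist","12",200,60,440,240,3.3,"w12a")
E
```

```text
[ 554.76045536 -218.71184071  148.86419428] 12.15 10.53203858032445 [[-0.0134 -0.0016  0.9999]
 [-0.9999  0.0012 -0.0134]
 [-0.0012 -1.     -0.0016]]
```

View pics/wrist12.png

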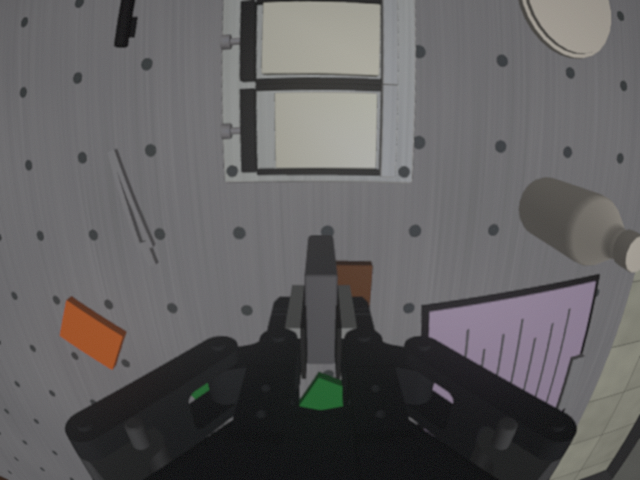

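View pics/w12a.png

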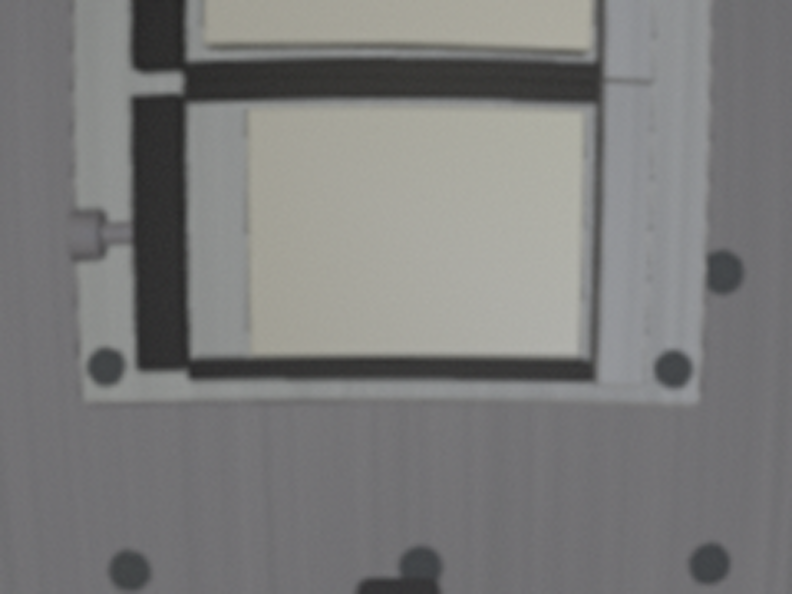

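```bash
python3 - <<'E'
from h import *
from scipy.optimize import least_squares
w=load("wrist","12"); f=lambda p:np.array(p)/3.3+[200,60]
def pr(n,p,z): print(n,bp(w,*f(p),z)[:2].round(1))
pr("bar in top",(184,102),24);pr("bar in bot",(188,368),24)
pr("rail in top",(601,102),26);pr("rail in bot",(596,380),26)
for n,p in dict(TL=(249,108),TR=(582,110),BR=(580,357),BL=(250,357)).items(): pr(n,p,24)
pr("divlow in L",(190,358),20);pr("divlow in R",(592,358),20);pr("divup in L",(186,100),20);pr("divup in R",(598,101),20)
pr("pal BL",(85,402),12);pr("pal BR",(698,405),12)
# fit bay pose (bx,by,yaw)
obs=[((-50,36,12),(184,102),0),((-50,-37,12),(188,368),0),((50,36,14),(601,102),0),((50,-37,14),(596,380),0),((-80,-44,0),(85,402),None),((80,-44,0),(698,405),None),((-40,32,8),(215,100),1),((40,32,8),(560,100),1)]
def res(t):
    Q=R.from_euler('z',t[2]).as_matrix(); r=[]
    for m,p,k in obs:
        e=proj(w,Q@np.array(m)+[t[0],t[1],12])[0]-f(p)
        r+= list(e) if k is None else [e[k]]
    return np.array(r)
s=least_squares(res,[554.4,-152,-.012],x_scale=[1,1,.01],loss='soft_l1'); print(s.x.round(3),np.degrees(s.x[2]).round(2),res(s.x).round(2))
E
```

```text
bar in top [ 505.3 -118.6]
bar in bot [ 504.  -183.5]
rail in top [ 604.  -120.3]
rail in bot [ 603.2 -187.6]
TL [ 520.9 -120.9]
TR [ 599.7 -122.2]
BR [ 599.5 -182.2]
BL [ 519.4 -181.2]
divlow in L [ 503.9 -181.5]
divlow in R [ 603.1 -183. ]
divup in L [ 505.2 -117.8]
divup in R [ 604.2 -119.6]
pal BL [ 474.2 -193. ]
pal BR [ 632.4 -196.1]
[ 5.54147e+02 -1.50764e+02 -1.80000e-02] -1.05 [-0.8  -0.47  0.97  0.31 -0.93  0.4   1.03  0.18 -0.33 -0.09]
```

Request:
play_rows(moves=[[-0.085, 0.136, -0.04, 0, 0, -0.008, 1], [-0.085, 0.136, -0.08, 0, 0, -0.008, 1], [-0.085, 0.136, -0.148, 0, 0, -0.008, 1], [-0.085, 0.136, -0.148, 0, 0, -0.008, 1], [-0.085, 0.136, -0.148, 0, 0, -0.008, 1], [-0.085, 0.136, -0.148, 0, 0, -0.008, 1]])

```text
clock: 12.65
ee_pos: [514.2, -150.7, 77.6]
ee_rot: [0.496, -0.503, 0.504, -0.496]
wrist_force: [0.3, -0.6, -0.4]
finger_gap: 10.6
```

```bash
python3 - <<'E'
from h import *
d=shot("wrist","13"); print(d['p'],get_obs()['clock'],get_obs()['finger_gap'],R.from_quat(d['q']).as_matrix().round(4)); crop("wrist","13",200,60,440,240,3.3,"w13a")
shot("side","13");  crop("side","13",250,180,410,320,5,"d13a")
E
```

```text
[ 514.16010882 -150.68126013   77.59331547] 12.7 10.460242589968145 [[-1.510e-02  1.600e-03  9.999e-01]
 [-9.999e-01 -9.000e-04 -1.510e-02]
 [ 8.000e-04 -1.000e+00  1.600e-03]]
```

View pics/w13a.png

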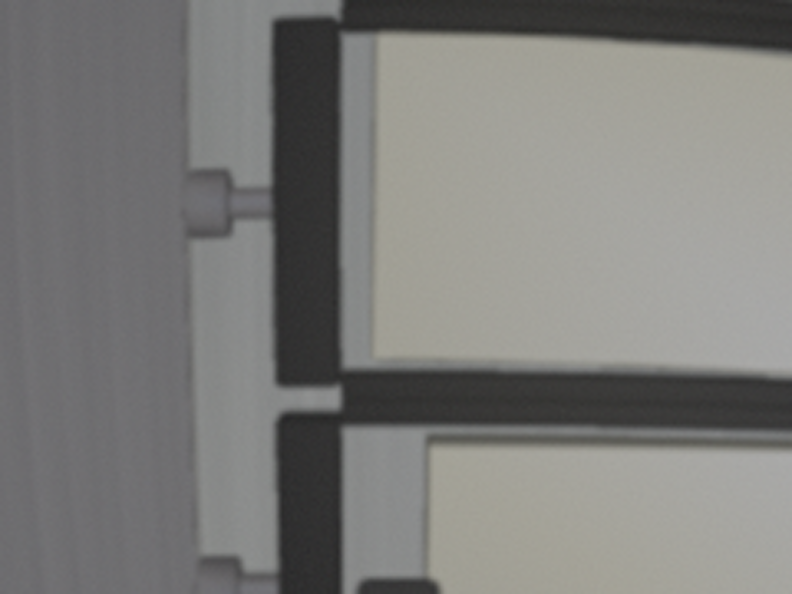

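View pics/d13a.png

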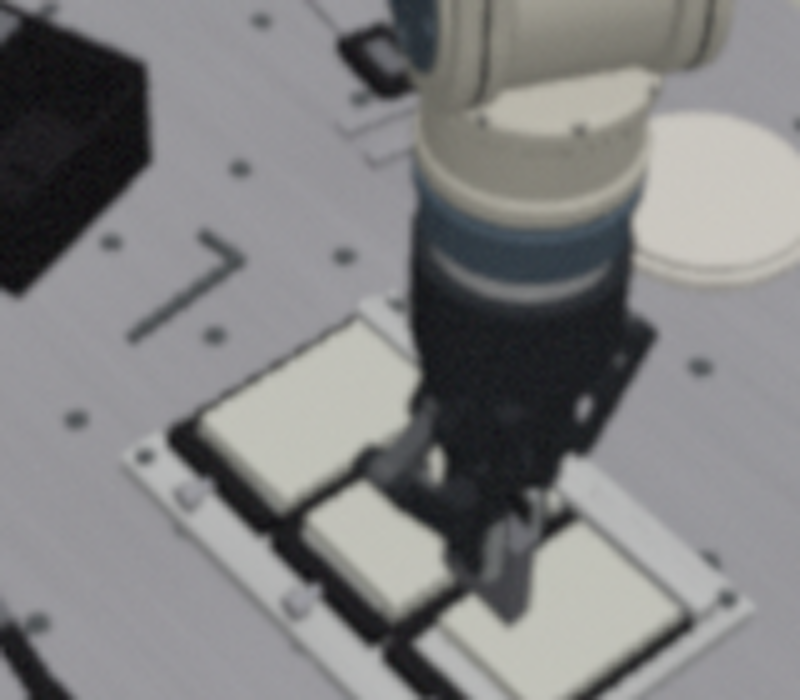

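```bash
python3 - <<'E'
from h import *
w=load("wrist","13"); f=lambda p:np.array(p)/3.3+[200,60]
def pr(n,p,z): print(n,bp(w,*f(p),z)[:2].round(1))
pr("bar",(341,430),24);pr("bar bot",(340,580),24);pr("tile TL",(428,444),24);pr("tile lo",(427,570),24); pr("divup",(400,425),20)
# spacer bottom far edge: corners at (358,582),(438,582) orig
Q=R.from_quat(w['q']).as_matrix()
for x in (-6,6): print((proj(w,w['p']+Q@np.array([-20,-2.8+5.6-0,x]))[0]-[200,60])*3.3, (proj(w,w['p']+np.array([x,20,-2.8]))[0]-[200,60])*3.3)
E
```

```text
bar [ 504.4 -118.2]
bar bot [ 503.4 -147.4]
tile TL [ 520.5 -121.1]
tile lo [ 520.1 -145.6]
divup [ 515.4 -118.2]
[355.5712019  577.73280577] [353.50635545 578.37260762]
[436.70996206 577.67214961] [434.64044373 577.10614741]
```

Request:
play_rows(moves=[[-0.005, 0, -0.02, 0, 0, -0.005, 1], [-0.005, 0, -0.05, 0, 0, -0.005, 1], [-0.005, 0, -0.075, 0, 0, -0.005, 1], [-0.005, 0, -0.085, 0, 0, -0.005, 1], [-0.005, 0, -0.085, 0, 0, -0.005, 1], [-0.005, 0, -0.085, 0, 0, -0.005, 1]])

```text
clock: 13.25
ee_pos: [511.1, -151.2, 34.4]
ee_rot: [0.495, -0.504, 0.505, -0.495]
wrist_force: [0.8, 0.9, -0.6]
finger_gap: 10.6
```

```bash
python3 - <<'E'
from h import *
d=shot("wrist","14"); print(d['p'],get_obs()['clock'],get_obs()['finger_gap'],R.from_quat(d['q']).as_matrix().round(4)); crop("wrist","14",270,180,390,270,6,"w14a")
shot("side","14");  crop("side","14",290,230,400,340,6,"d14a")
E
```

```text
[ 511.0646143  -151.18861153   34.3535258 ] 13.3 10.949663237376571 [[-1.930e-02  9.000e-04  9.998e-01]
 [-9.998e-01 -4.000e-04 -1.930e-02]
 [ 4.000e-04 -1.000e+00  1.000e-03]]
```

View pics/w14a.png

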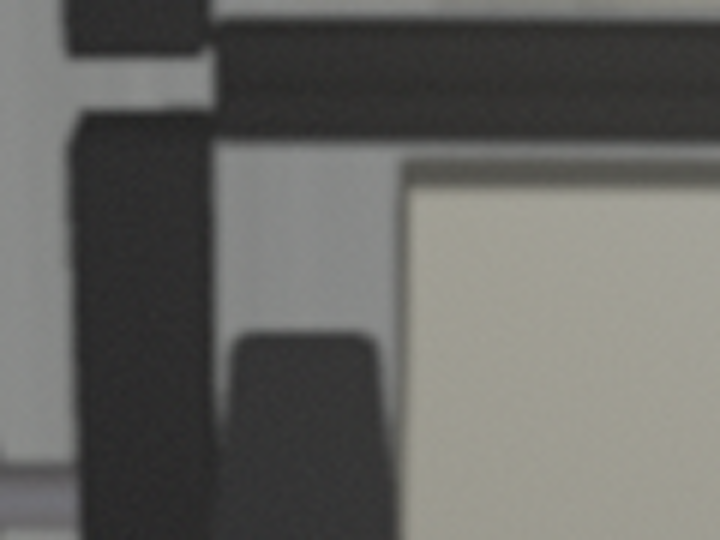

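View pics/d14a.png

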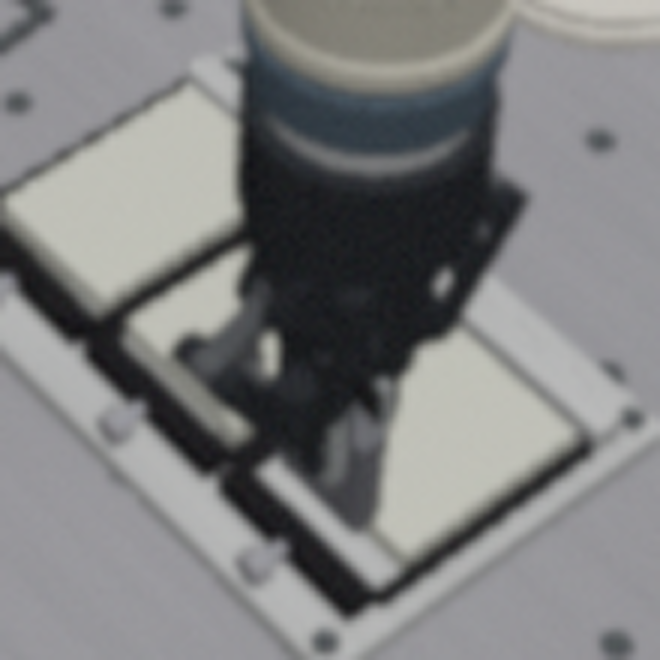

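Request:
play_rows(moves=[[0.001, 0, -0.01, 0, 0, 0, 1], [0.001, 0, -0.02, 0, 0, 0, 1], [0.001, 0, -0.028, 0, 0, 0, 1], [0.001, 0, -0.028, 0, 0, 0, 1]])

```text
clock: 13.68
ee_pos: [510.3, -150.3, 18.6]
ee_rot: [-0.495, 0.505, -0.504, 0.495]
wrist_force: [0.3, -0.0, -1.1]
finger_gap: 10.8
```

Request:
play_rows(moves=[[0, 0, -0.003, 0, 0, 0, 1], [0, 0, -0.006, 0, 0, 0, 1], [0, 0, -0.006, 0, 0, 0, 1]])

```text
clock: 13.93
ee_pos: [510.8, -150.5, 16.3]
ee_rot: [-0.495, 0.505, -0.505, 0.495]
wrist_force: [-0.0, -1.0, -0.2]
finger_gap: 10.5
```

Request:
play_rows(moves=[[0, 0, -0.002, 0, 0, 0, 1], [0, 0, -0.003, 0, 0, 0, 1], [0, 0, -0.003, 0, 0, 0, 1]])

```text
clock: 14.18
ee_pos: [510.9, -150.6, 15.0]
ee_rot: [0.495, -0.505, 0.505, -0.495]
wrist_force: [0.4, -0.7, -0.4]
finger_gap: 10.6
```

Request:
play_rows(moves=[[0, 0, -0.002, 0, 0, 0, 1], [0, 0, -0.002, 0, 0, 0, 1]])

```text
clock: 14.35
ee_pos: [511.0, -150.7, 14.8]
ee_rot: [0.495, -0.504, 0.505, -0.495]
wrist_force: [-2.4, 1.4, 7.3]
finger_gap: 11.0
```

Request:
play_rows(moves=[[0.002, 0, 0.001, 0, 0, 0, 1], [0.004, 0, 0.001, 0, 0, 0, 1], [0.004, 0, 0.001, 0, 0, 0, 1]])

```text
clock: 14.6
ee_pos: [512.8, -150.6, 14.8]
ee_rot: [-0.495, 0.505, -0.505, 0.495]
wrist_force: [-2.3, 0.4, 5.7]
finger_gap: 11.0
```

```bash
python3 - <<'E'
from h import *
d=shot("wrist","15"); o=get_obs(); print(d['p'],o['clock'],o['finger_gap'],o['wrist_force'],o['wrist_torque']); crop("wrist","15",270,180,390,270,6,"w15a")
shot("side","15");  crop("side","15",290,230,400,340,6,"d15a")
E
```

```text
[ 512.76295185 -150.64063088   14.78680222] 14.65 10.92000918720678 [-1.87945766 -0.0766667   6.50622076] [0.05223564 0.55311668 0.06682466]
```

View pics/w15a.png

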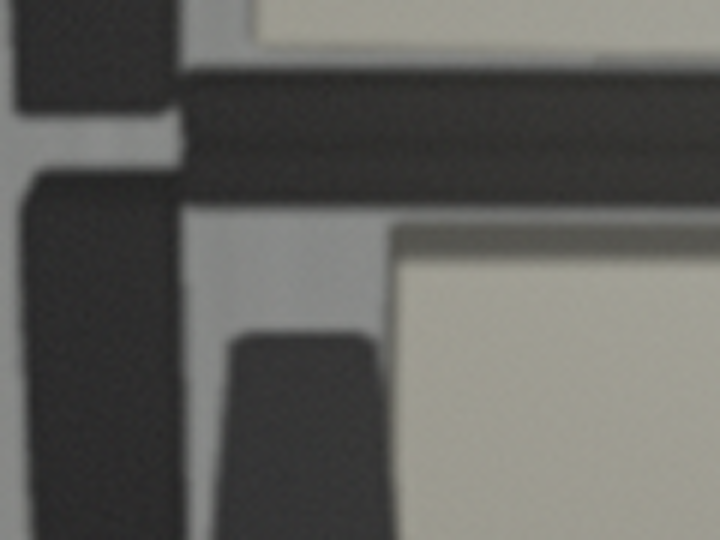

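View pics/d15a.png

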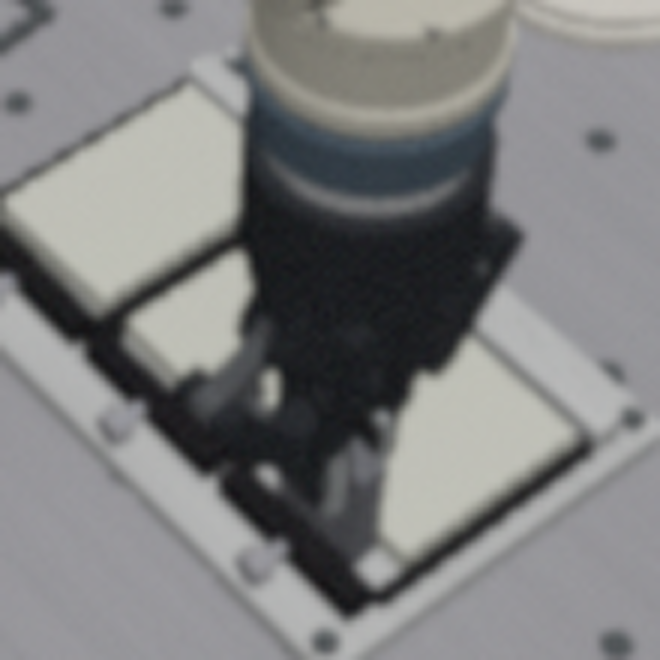

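Request:
play_rows(moves=[[0.002, 0, 0.001, 0, 0, 0, 1], [0.004, 0, 0.001, 0, 0, 0, 1], [0.004, 0, 0.001, 0, 0, 0, 1]])

```text
clock: 14.95
ee_pos: [514.8, -150.6, 14.8]
ee_rot: [-0.495, 0.505, -0.505, 0.495]
wrist_force: [-0.5, 0.0, 0.0]
finger_gap: 10.8
```

Request:
play_rows(moves=[[0.002, 0, 0, 0, 0, 0, 1], [0.004, 0, 0, 0, 0, 0, 1], [0.004, 0, 0, 0, 0, 0, 1]])

```text
clock: 15.2
ee_pos: [517.1, -150.6, 14.9]
ee_rot: [-0.495, 0.505, -0.505, 0.495]
wrist_force: [-0.4, -0.2, -1.2]
finger_gap: 10.9
```

Request:
play_rows(moves=[[0.001, 0, -0.0005, 0, 0, 0, 1], [0.002, 0, -0.0005, 0, 0, 0, 1], [0.002, 0, -0.0005, 0, 0, 0, 1]])

```text
clock: 15.45
ee_pos: [517.4, -150.6, 14.8]
ee_rot: [-0.496, 0.505, -0.505, 0.495]
wrist_force: [-5.3, -0.4, 4.0]
finger_gap: 10.9
```

Request:
play_rows(moves=[[0.001, 0, 0, 0, 0, 0, 1], [0.001, 0, 0, 0, 0, 0, 1]])

```text
clock: 15.62
ee_pos: [517.4, -150.6, 14.8]
ee_rot: [-0.496, 0.505, -0.504, 0.495]
wrist_force: [-7.5, -0.5, 6.3]
finger_gap: 10.9
```

Request:
play_rows(moves=[[0.001, 0, 0.0005, 0, 0, 0, 1], [0.001, 0, 0.0005, 0, 0, 0, 1], [0.001, 0, 0.0005, 0, 0, 0, 1]])

```text
clock: 15.87
ee_pos: [517.5, -150.5, 14.8]
ee_rot: [-0.496, 0.505, -0.504, 0.494]
wrist_force: [-7.8, -1.5, 4.1]
finger_gap: 10.6
```

```bash
python3 - <<'E'
from h import *
d=shot("wrist","16"); o=get_obs(); print(d['p'],o['clock'],o['finger_gap'],o['wrist_force'],o['wrist_torque'],R.from_quat(d['q']).as_matrix().round(4)); crop("wrist","16",270,170,510,350,3.3,"w16a")
shot("side","16");  crop("side","16",340,240,410,310,9,"d16a"); shot("scene","16"); crop("scene","16",270,190,370,280,8,"s16a")
E
```

```text
[ 517.45134584 -150.53785729   14.8389888 ] 15.9167 10.664212652222691 [-8.66456581 -0.49454092  5.47586114] [-0.19942314  1.8203847   0.02614845] [[-1.910e-02 -2.600e-03  9.998e-01]
 [-9.998e-01 -2.000e-04 -1.910e-02]
 [ 2.000e-04 -1.000e+00 -2.600e-03]]
```

View pics/w16a.png

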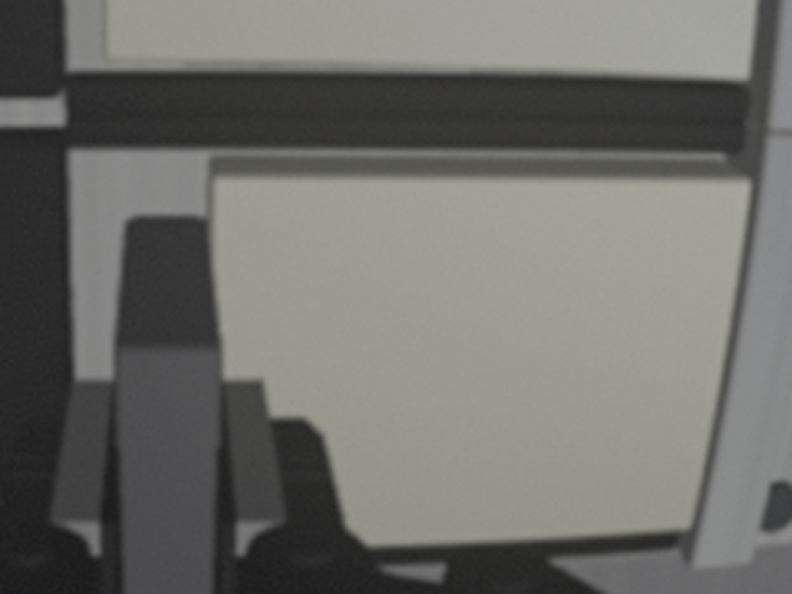

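View pics/d16a.png

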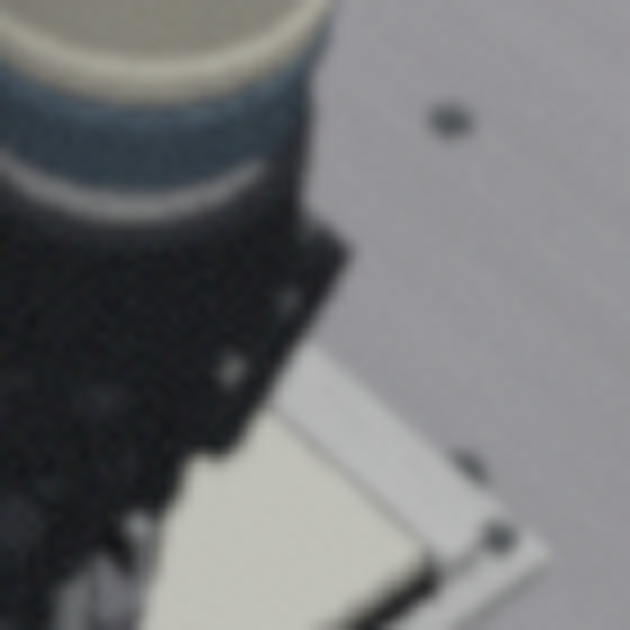

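View pics/s16a.png

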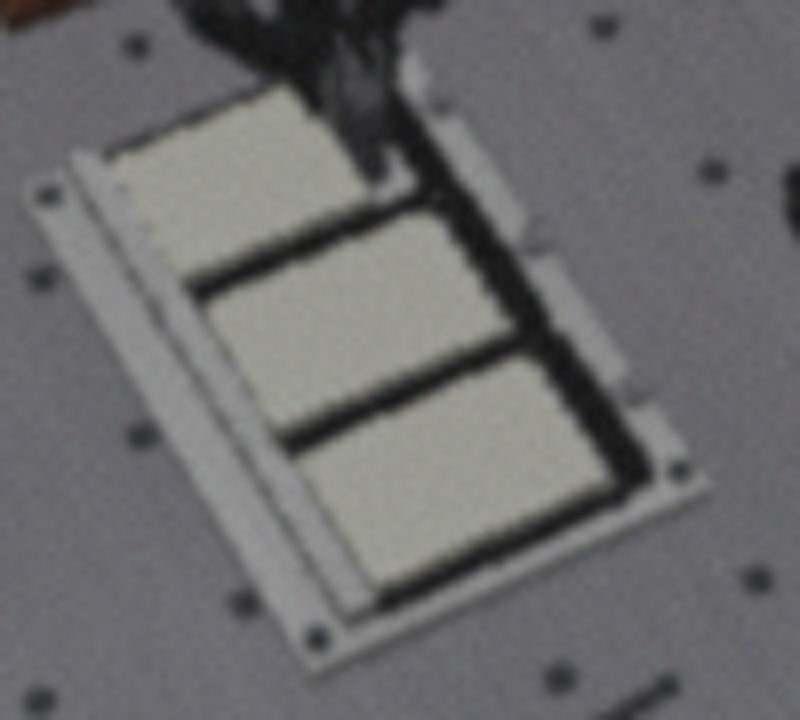

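Request:
play_rows(moves=[[0.001, 0, 0, 0, 0, 0, 1], [0.002, 0, 0, 0, 0, 0, 1], [0.002, 0, 0, 0, 0, 0, 1], [0.002, 0, 0, 0, 0, 0, 1], [0.002, 0, 0, 0, 0, 0, 1]])

```text
clock: 16.43
ee_pos: [517.5, -150.5, 14.8]
ee_rot: [-0.496, 0.506, -0.504, 0.494]
wrist_force: [-11.9, -0.2, 7.9]
finger_gap: 10.9
```

```bash
python3 - <<'E'
from h import *
d=shot("wrist","17"); o=get_obs(); print(d['p'],o['clock'],o['finger_gap'],o['wrist_force'],o['wrist_torque'],R.from_quat(d['q']).as_matrix().round(4)); crop("wrist","17",440,200,520,350,5,"w17a")
f=lambda p:np.array(p)/3.3+[270,170]
w=load("wrist","16")
for p,z in [((750,180),24),((693,528),24),((213,178),24),((753,150),26),((703,528),26)]: print(bp(w,*f(p),z).round(1))
E
```

```text
[ 517.53765388 -150.54125432   14.84102703] 16.4833 11.010104433262406 [-12.08855616  -1.86732347   8.33476662] [-0.25381275  2.74546077 -0.01072802] [[-1.940e-02 -4.200e-03  9.998e-01]
 [-9.998e-01 -3.000e-04 -1.940e-02]
 [ 4.000e-04 -1.000e+00 -4.200e-03]]
[ 604.2 -123.    24. ]
[ 603.8 -182.7   24. ]
[ 524.6 -121.6   24. ]
[ 603.1 -117.9   26. ]
[ 604.6 -181.5   26. ]
```

View pics/w17a.png

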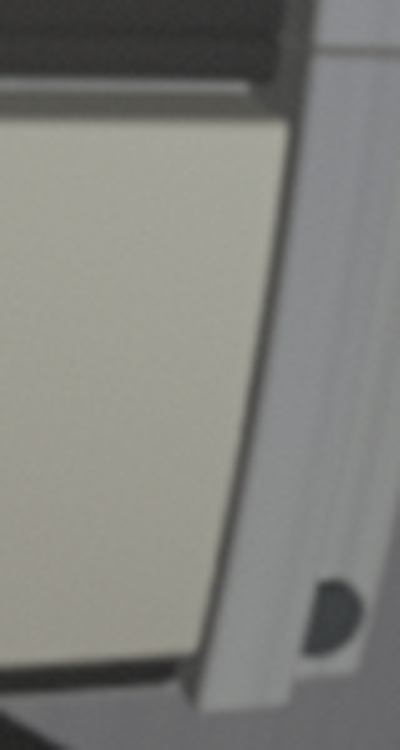

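```bash
python3 - <<'E'
from station import *
print(finish_job()); o=get_obs(); print(o['clock'],o['wrist_force'],o['ee_pos'])
E
```

```text
the job is handed in; nothing more can be done
None
the job is handed in; nothing more can be done
```

The job is done and handed in at about 16.5 s. The arm is still holding the spacer on the bay floor and pressing the short tile against the end rail.

**What I did**
- I pushed the cover by its rib to its stop, felt as a 15 N rise.
- I gripped the spacer at 60 N and lifted it out of the case.
- I lowered it into the gap of the -y bay, the one with the shorter tile, and felt it touch the floor.
- I pushed the tile about 4 mm along +x, then settled at a steady push of about 12 N.

**Last checks**
- **Tile:** its edge lies parallel to the rail, with the same thin line along its whole length. The measured edge is at x ≈ 604 mm, and the rail's inner face measures 603 to 605 mm.
- **Spacer:** it stayed at floor height with about 8 N of downward load. The grip opening read about 11 mm on the 12 mm plate. The tool leans about 0.24° under the push.
- **Other tiles:** the last scene picture showed both full-size tiles still in their bays.

**What disagreed**
- The closed fingertips end about 25 mm behind the reported tool tip, although the interface text says the tip is at their very end. My first pass therefore went over the rib without touching it.
- To find the real offset I lowered the closed fingers onto the cover, which pressed on it with up to about 37 N. I used that measurement for every later height.

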